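# Pack away the paper-model tools and hasp the chest shut

## Robot

A 6-joint arm with a two-finger parallel gripper is mounted at the origin on the work surface. World frame = base frame: x ahead of the robot, y to its left, z up, the work surface at z = 0. Lengths are in m, angles in rad, forces in N, time in s.
With the tool pointing down it reaches from about 0.4 to 0.825 m from the base axis. Payload 7 kg.
Tool frame: the origin (TCP) lies between the finger pads; the fingertips stand 22 mm ahead of it and the grasp point (between the pads) lies 3 mm ahead of it; z points along the fingers, y is the direction in which the jaws open and shut (so a half turn about z gives the same grasp; the last joint's range is limited). The gripper opens to 88 mm and grips with 3 to 60 N. Pads are 19 mm wide; open, the fingers measure 130 mm over their backs; the gripper's body (78 mm by 193 mm) begins 47 mm behind the grasp point.
Start: joints at [0.288, 0.359, 0.012, 0, -1.224, -0.288], TCP at [0.675, -0, 0.249] pointing down, gripper open.
Joint ranges: [-3.07, 3.07], [-1.43, 2.12], [-1.02, 1.25], [-3.03, 1.67], [-3.05, -0], [-3.03, 3.03]. Speed limits (rad/s): [2.39, 2.39, 3.01, 3.14, 3.14, 3.14].

## Interface

Orientations are given as [roll, pitch, yaw] about the fixed x, y, z axes, in that order (R = Rz(yaw) Ry(pitch) Rx(roll)).
In Python, from station import * gives the robot as it stands. The module is installed in compiled form; this text tells all that it offers.
- The arm moves only by the tool move_arm, never from a script. Its argument "rows" is a list of rows, each an object with "delta_rot": the turn, a rotation vector about the world's x, y, z in degrees, a list of three; "delta_pos": the shift along the world's x, y, z in cm, a list of three; "hand": the finger opening in cm, from 0 to 8.76. A call has exactly 10 rows; each row shifts and turns the commanded pose from where the row before left it; what a row does not reach is not made up. A row lasts 1/10 s, in which the tool goes at most 50 mm and 8.59 degrees, less where a joint would pass 70% of its speed; a pose out of reach is approached as far as the arm can. A call is refused whole if a number of a shift passes 5 or a number of a turn 8.59, either way. A call with a gripper value outside its range is refused whole. The fingers move at their own pace and stop on an object; "force" is the grip in N (left out, the last holds). Time passes only in rows, so rows that do not move let the fingers close, or fill a call up. It gives the time, the measured TCP pose, the force and the opening at its end, in the units of the state.
- get_state(): the state, without advancing time (a new reading comes with each control period).
- grab_frame(name): name is "scene" or "side" or "wrist"; returns the picture (420x560x3 uint8, blue, green, red); there is no depth.
- camera_info(name): a dict with "camera_matrix" (3x3 intrinsics, pixels), "world_from_camera" (4x4, takes a point from camera to world coordinates); the wrist camera has in their place "T_tool_cam" (4x4, takes a point from camera to tool coordinates, whose origin is the TCP and whose axes are the flange's). Camera axes: x right, y down, z forward; pixel columns grow to the right and rows downward; lengths in m; the calibration is good to about 2 mm. A picture is of the moment at which its call begins: read the wrist's pose just before it. camera_info takes no time and is no camera call.
- job_done(): hands the job in, once; it reports no verdict.
The state is a dict: "t": time; "q": joint angles; "qd": joint speeds; "joint_efforts": joint torques, N m; "eef_pos": TCP position; "ee_rot": TCP orientation; "force": force on the tool from outside, world axes, zero at the start; "moment": the same for the moment, N m; "width": finger opening in m.
Only numpy, scipy, OpenCV 4.12 (cv2) and the standard library are available. Lean on these libraries where they do the work, as an engineer would, in place of code of your own. Each camera call takes 0.05 s, during which the arm holds its last target.

## Task

Pack up this model-making table: first take the black tape dispenser off the white lid of the chest and stand it upright on the green mat, then flip the hasp off its staple, up and well clear, and swing the lid fully up so that it stays open. Put every packing tool that is on the table (blue stapler, orange hole punch, wooden sanding block, yellow pin tin; some may be missing) inside the chest, then close the lid completely and swing the hasp back down flat over its staple. Never force the lid while the hasp is on the staple, do not tip the dispenser over, and leave everything else where it stands.

Things in the scene. Friction and masses are not known exactly. Their poses are not given: they have to be found in the camera images.
- chest: Plywood chest, fixed to the table, 180 (x) by 360 (y) by 95 mm high without lid, walls and floor 8 mm. Origin: centre of its underside, on the table. Its front, with staple and hasp, faces its own -x (towards the robot). Staple: steel, 8 mm high, sticks out 18 mm from the front at y = -90 mm, 63 mm above the table.
- chest_in (a point): Centre of the chest's inner floor (8 mm above the table); axes as the chest. Inside: 164 (x) by 344 (y) by 87 mm deep.
- lid (a joint): White lid, 184 by 364 by 12 mm, hinged along the chest's far (+x) top edge; angle in rad, 0 = shut, 1.57 = upright, stop at 1.9. Stiff hinge: it stays at any angle, and takes up to about 6 N at its knob to move. Its top is 107.5 mm above the table when shut.
- lid_hinge (a point): Point on the lid's hinge line (parallel to the chest's y axis), at chest x = +90, y = 0, z = 95.5 mm.
- lid_knob (a point): Centre of the lid's black ball knob, 24 mm diameter, on a 10 mm post standing up from the lid; this point is 26 mm above the lid's top face, and 145 mm from the hinge line towards the front, at chest y = +90 mm. Best pinched with the fingers closing along the chest's y axis; it then turns between them as the lid swings, may creep in the grip, and may need a second grip on the way up.
- hasp (a joint): Steel hasp leaf, 40 mm wide, 62 mm long, 4 mm thick, hinged on the lid's front edge (hinge line parallel to the chest's y axis) at chest y = -90 mm, with a slot that goes over the staple. Angle relative to the lid in rad: 0 = hanging down over the staple, 1.57 = standing straight out to the front, stop at 2.2. It stays where it is left (about 1 to 2 N at its knob moves it). At 0 it physically holds the lid shut.
- hasp_hinge (a point): Middle of the hasp's hinge line.
- hasp_knob (a point): Centre of the hasp's red ball knob, 20 mm diameter, on an 8 mm stem standing out square from the leaf (towards the chest's -x when the hasp is down) near its free end; this point is 25 mm out from the leaf, 54 mm down the leaf from the hinge line, 47 mm above the table when shut. Best pinched from above with the fingers closing along the chest's y axis; it then turns between them as the hasp swings.
- mat: Green mat, 150 (x) by 180 (y) by 3 mm, fixed to the table: the place for the dispenser. Origin: centre of its underside.
- dispenser: Black desk tape dispenser, 0.45 kg, 130 (x) by 46 (y) by 70 mm high; its tallest part, 66 mm long, 46 mm wide, 26 to 70 mm above its underside, is centred at x = +18 mm. Origin: centre of its underside, z up. At first it stands on the chest's lid.
- stapler: Blue stapler, 120 (x) by 34 (y) by 46 mm high, lying flat. Origin: centre of its underside. May be absent.
- punch: Orange hole punch on a black foot, 100 (x) by 44 (y) by 46 mm high. Origin: centre of its underside. May be absent.
- sander: Wooden sanding block with a red sole, 100 (x) by 42 mm (y; sole 50 mm wide up to 10 mm height) by 44 mm high. Origin: centre of its underside. May be absent.
- tin: Round yellow pin tin with a steel lid, 54 mm diameter, 46 mm high. Origin: centre of its underside. May be absent.
- lantern: White faceted paper-model lantern, about 104 mm wide, 115 mm high; to be left alone. Origin: centre of its underside.
- glue: White glue bottle with a red cap, 42 mm diameter, 110 mm high; to be left alone. Origin: centre of its underside.
- mug: Blue mug, 80 mm diameter, 90 mm high; to be left alone. Origin: centre of its underside.
Mind the look-alikes: they are no part of the job. There is more than one size of the punch; the job needs the smaller. Of the things that look like the mat, the larger one is meant.

How it is judged:
By the outcome, as a careful person would: the job done as asked, in the order asked, and still so for the second after the job is handed in, with the robot touching nothing.
Of stapler, punch, sander, tin only 2 to 4 are there at a start; the rules pass over those that are not, and their reading is None.
At some moment in a run one of stapler, punch, sander, tin may be knocked a few centimetres aside while the robot is not near it.
It also fails if it takes over 210 s, if anything falls off the work surface, if the arm or the gripper's body presses on something with over 40 N, if the wrist force passes 120 N, or if a joint passes its speed limit or range.

## Working session

There is one attempt and no reset: what is moved stays moved. The work goes in short steps, Python scripts to look and compute and a tool call to move; the robot and the scene stay as the last step left them, time stands still between calls to the robot, and variables do not carry over. Pictures are saved under pics/ and viewed, and the job is handed in when it is done.

Besides the shell and the picture viewer there is one more tool, called after ">>>" as name(argument=value, ...) on one line, values as JSON. move_arm: Moves the arm, as the interface text tells. Its arguments: {"type":"object","properties":{"rows":{"type":"array"},"force":{"type":"number"}},"required":["rows"]}

```bash
mkdir -p pics
python3 - <<'E'
from station import *
import cv2
s=get_state(); print({k:s[k] for k in('t','eef_pos','ee_rot','width','force')})
for n in("scene","side","wrist"):
    im=grab_frame(n); cv2.imwrite(f"pics/{n}0.png",im)
    ci=camera_info(n); print(n,{k:(v.round(4).tolist() if hasattr(v,'round') else v) for k,v in ci.items()})
E
```

```text
{'t': 0.0, 'eef_pos': array([ 6.74542789e-01, -2.46380266e-05,  2.47636873e-01]), 'ee_rot': array([ 3.13994375e+00, -1.20968386e-04, -1.57094247e+00]), 'width': 0.08721047167625827, 'force': array([ 0.01185434,  0.02065304, -0.0949896 ])}
scene {'camera_matrix': [[414.3499, 0.0, 278.813], [0.0, 414.3499, 203.068], [0.0, 0.0, 1.0]], 'world_from_camera': [[-0.2082, 0.6899, -0.6933, 1.3096], [0.9779, 0.1593, -0.1352, 0.1521], [0.0172, -0.7061, -0.7079, 0.9061], [0.0, 0.0, 0.0, 1.0]]}
side {'camera_matrix': [[542.9766, 0.0, 277.1661], [0.0, 542.9766, 211.2819], [0.0, 0.0, 1.0]], 'world_from_camera': [[0.9929, -0.0479, 0.1087, 0.3481], [-0.1175, -0.5321, 0.8385, -1.546], [0.0177, -0.8453, -0.534, 1.0993], [0.0, 0.0, 0.0, 1.0]]}
wrist {'camera_matrix': [[342.0081, 0.0, 282.7125], [0.0, 342.0081, 211.3846], [0.0, 0.0, 1.0]], 'T_tool_cam': [[-0.0008, -0.9646, -0.2638, 0.07], [1.0, -0.0012, 0.0013, 0.0011], [-0.0015, -0.2638, 0.9646, -0.1366], [0.0, 0.0, 0.0, 1.0]]}
```

View pics/scene0.png

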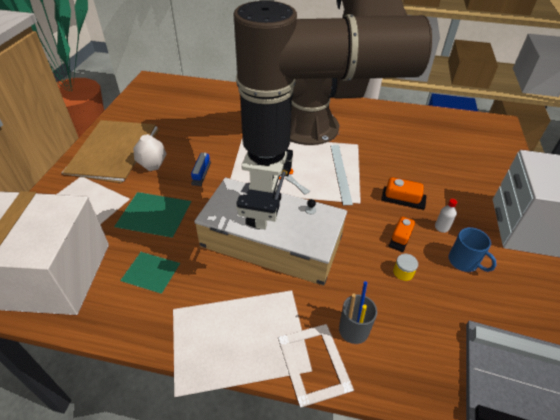

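View pics/side0.png

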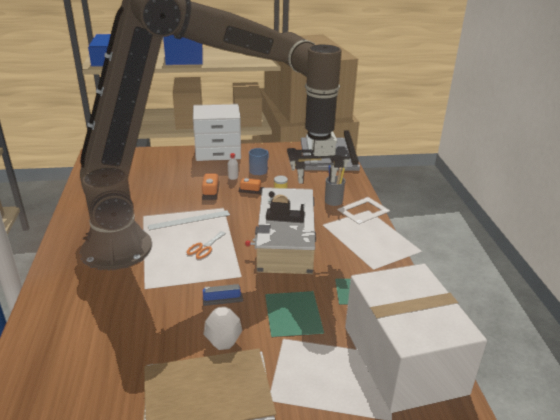

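View pics/wrist0.png

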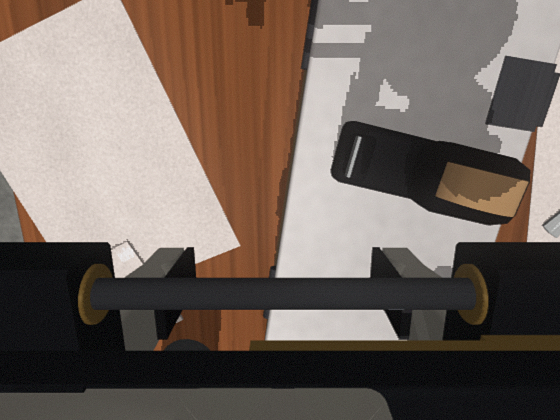

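Candidate look-alikes: the small orange punch at (402,233) against the larger one at (405,192), and the large mat at (155,213) against the small one at (151,271). The stapler is at (201,168) and the tin at (405,267). I see no sander. Next I'll zoom in.

```bash
cat > h.py <<'E'
from station import *
import cv2, numpy as np
from scipy.spatial.transform import Rotation as R
def cam(n,st=None):
    ci=camera_info(n); K=np.array(ci['camera_matrix'])
    if n=='wrist':
        T=np.eye(4);T[:3,:3]=R.from_euler('xyz',st['ee_rot']).as_matrix();T[:3,3]=st['eef_pos']
        return K,T@np.array(ci['T_tool_cam'])
    return K,np.array(ci['world_from_camera'])
def pt(c,uv,z):
    K,T=c; d=T[:3,:3]@np.linalg.inv(K)@np.array([uv[0],uv[1],1.]); o=T[:3,3]
    return o+d*(z-o[2])/d[2]
def proj(c,p):
    K,T=c; q=K@(T[:3,:3].T@(np.array(p)-T[:3,3])); return q[:2]/q[2]
def tri(c1,u1,c2,u2):
    A=[];b=[]
    for (K,T),u in((c1,u1),(c2,u2)):
        d=T[:3,:3]@np.linalg.inv(K)@np.array([u[0],u[1],1.]);d/=np.linalg.norm(d)
        P=np.eye(3)-np.outer(d,d);A.append(P);b.append(P@T[:3,3])
    x=np.linalg.lstsq(np.vstack(A),np.hstack(b),rcond=None)[0]
    return x,[np.linalg.norm(A[i]@x-b[i]) for i in(0,1)]
def crop(im,x0,y0,x1,y1,k,name):
    c=cv2.resize(im[y0:y1,x0:x1],None,fx=k,fy=k,interpolation=cv2.INTER_CUBIC)
    for x in range((x0+19)//20*20,x1,20):
        cv2.line(c,((x-x0)*k,0),((x-x0)*k,6),(255,0,255),1);cv2.putText(c,str(x),((x-x0)*k,16),0,.35,(255,0,255),1)
    for y in range((y0+19)//20*20,y1,20):
        cv2.line(c,(0,(y-y0)*k),(6,(y-y0)*k),(255,0,255),1);cv2.putText(c,str(y),(7,(y-y0)*k+4),0,.35,(255,0,255),1)
    cv2.imwrite(name,c)
def frame(n):
    s=get_state(); return grab_frame(n),cam(n,s),s
def masks(im):
    h=cv2.cvtColor(im,cv2.COLOR_BGR2HSV)
    f=lambda a,b:cv2.inRange(h,np.array(a),np.array(b))
    return dict(green=f((65,70,30),(95,255,200)),blue=f((100,140,60),(125,255,255)),orange=f((5,200,150),(14,255,255)),yellow=f((22,150,140),(32,255,255)),red=f((0,170,120),(4,255,255))|f((174,170,120),(180,255,255)))
E
python3 - <<'E'
from h import *
a=cv2.imread('pics/scene0.png');b=cv2.imread('pics/side0.png')
crop(a,185,170,355,295,4,'pics/s0c.png');crop(b,220,170,340,290,5,'pics/d0c.png');crop(a,370,160,500,290,4,'pics/s0r.png')
for n,im in(('scene',a),('side',b)):
    for k,m in masks(im).items():
        cs,_=cv2.findContours(m,0,2)
        for c in cs:
            if cv2.contourArea(c)>15: print(n,k,cv2.contourArea(c),np.round(cv2.minAreaRect(c)[0]),np.round(cv2.minAreaRect(c)[1]),round(cv2.minAreaRect(c)[2]))
E
```

```text
scene green 1311.0 [150. 271.] [50. 34.] 17
scene green 2043.5 [152. 214.] [69. 38.] 10
scene green 236.0 [81. 16.] [31. 12.] 90
scene green 691.0 [62. 38.] [77. 15.] 90
scene green 304.0 [16.  6.] [12. 32.] 90
scene blue 69.5 [362. 302.] [ 4. 40.] 12
scene blue 1241.0 [476. 251.] [43. 43.] 16
scene blue 122.5 [202. 168.] [10. 28.] 39
scene blue 476.0 [454. 102.] [48. 12.] 7
scene orange 315.5 [405. 229.] [16. 24.] 24
scene orange 433.5 [406. 187.] [36. 18.] 18
scene yellow 20.5 [364. 313.] [ 3. 16.] 8
scene yellow 84.5 [408. 276.] [ 8. 16.] 84
scene red 30.0 [453. 202.] [7. 6.] 90
side green 1266.0 [293. 314.] [41. 48.] 86
side green 111.0 [342. 294.] [15. 10.] 90
side blue 47.0 [  2. 320.] [ 4. 25.] 0
side blue 801.0 [182.  50.] [27. 36.] 90
side blue 414.5 [98. 49.] [17. 33.] 15
```

View pics/s0c.png

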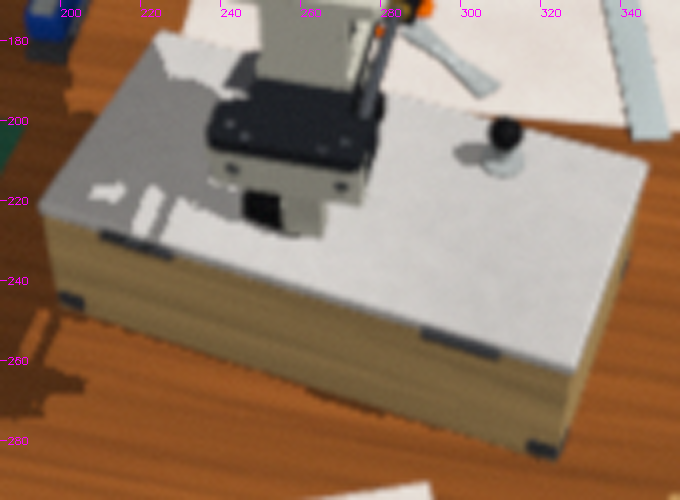

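View pics/d0c.png

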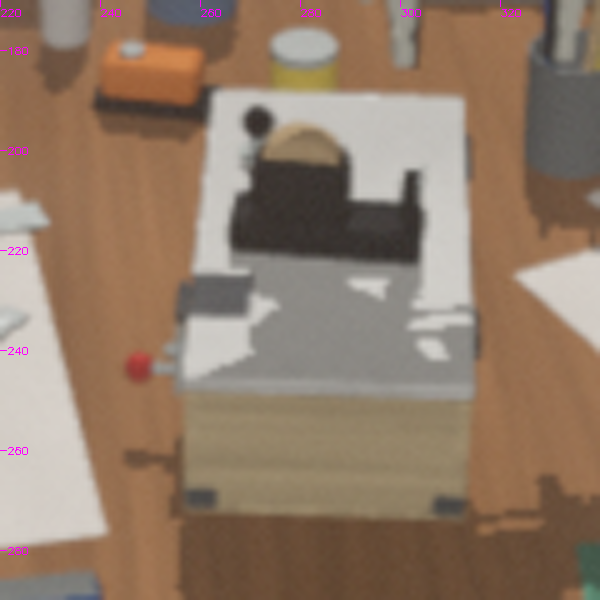

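View pics/s0r.png

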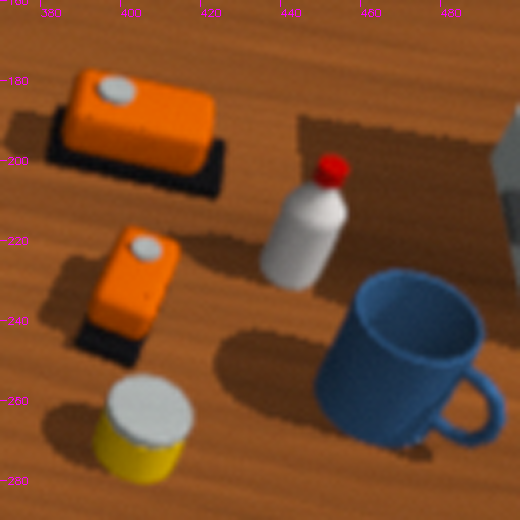

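Run:
```python
from h import *
S=cam('scene');D=cam('side')
for uv in[(225.3,177.8),(195.2,221.8),(347,210.7),(328.7,262)]: print('scene lid',uv,pt(S,uv,.1075).round(4))
for uv in[(262,188.5),(312,189.7),(256.5,246.5),(314,248)]: print('side lid',uv,pt(D,uv,.1075).round(4))
print('lidknob',tri(S,(310.8,203),D,(270,194)))
print('hasp knob side z.047',pt(D,(247.5,243.3),.047))
# mat
print('mat s',pt(S,(152.5,214),.003),pt(D,(293.5,314),.003))
# punch small: top centre z .046; tin
print('tin s lid ',pt(S,(407,262),.046),'side',pt(D,(280,179.5),.046))
print('small punch silver button',pt(S,(403.5,231),.035)) 
print('stapler s',pt(S,(202,168),.03),pt(D,(222,294),.03))
print('dispenser side: base corners',pt(D,(266.5,221),.1075),pt(D,(303.5,222),.1075),'tall top',pt(D,(280.5,197),.1775))
```

```text
scene lid (225.3, 177.8) [ 0.4613 -0.1726  0.1075]
scene lid (195.2, 221.8) [ 0.6433 -0.1974  0.1075]
scene lid (347, 210.7) [0.5145 0.1841 0.1075]
scene lid (328.7, 262) [0.6952 0.1573 0.1075]
side lid (262, 188.5) [0.513  0.1713 0.1075]
side lid (312, 189.7) [0.6944 0.1467 0.1075]
side lid (256.5, 246.5) [ 0.4622 -0.1859  0.1075]
side lid (314, 248) [ 0.6387 -0.2103  0.1075]
lidknob (array([0.53308282, 0.08673197, 0.13280549]), [np.float64(0.0001324923409185802), np.float64(0.00013249234091872365)])
hasp knob side z.047 [ 0.4410282  -0.08220851  0.047     ]
mat s [ 0.55472057 -0.37745372  0.003     ] [ 0.55289067 -0.3850689   0.003     ]
tin s lid  [0.60305822 0.35570353 0.046     ] side [0.6018517  0.34346673 0.046     ]
small punch silver button [0.48588335 0.34935433 0.035     ]
stapler s [ 0.35032961 -0.29171347  0.03      ] [ 0.34897147 -0.30815283  0.03      ]
dispenser side: base corners [ 0.50758074 -0.0456186   0.1075    ] [ 0.62936651 -0.06278368  0.1075    ] tall top [ 0.55721681 -0.0115236   0.1775    ]
```

Run:
```python
from h import *
a=cv2.imread('pics/scene0.png');b=cv2.imread('pics/side0.png');w=cv2.imread('pics/wrist0.png')
crop(a,100,110,240,240,5,'pics/s0l.png');crop(b,180,270,340,370,4,'pics/d0l.png');crop(w,300,90,560,250,3,'pics/w0d.png')
```

```text
(no output)
```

View pics/s0l.png

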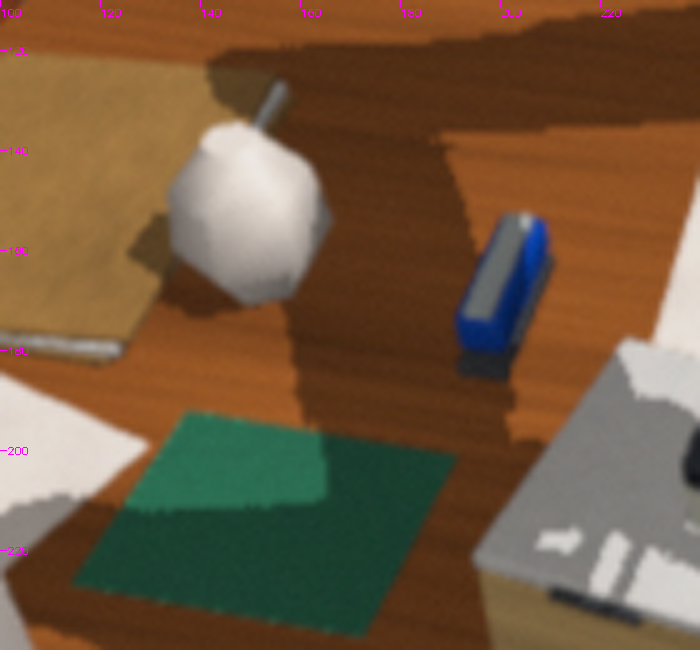

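View pics/d0l.png

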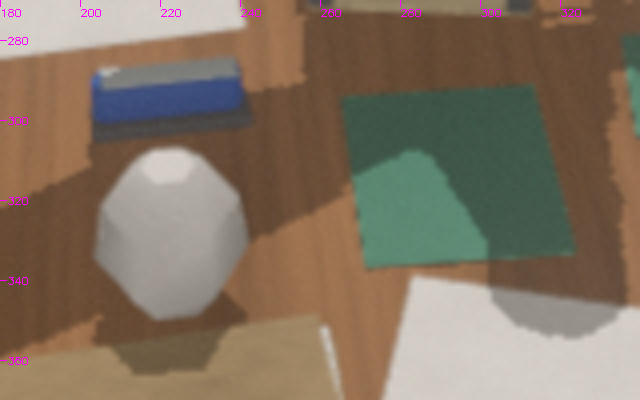

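View pics/w0d.png

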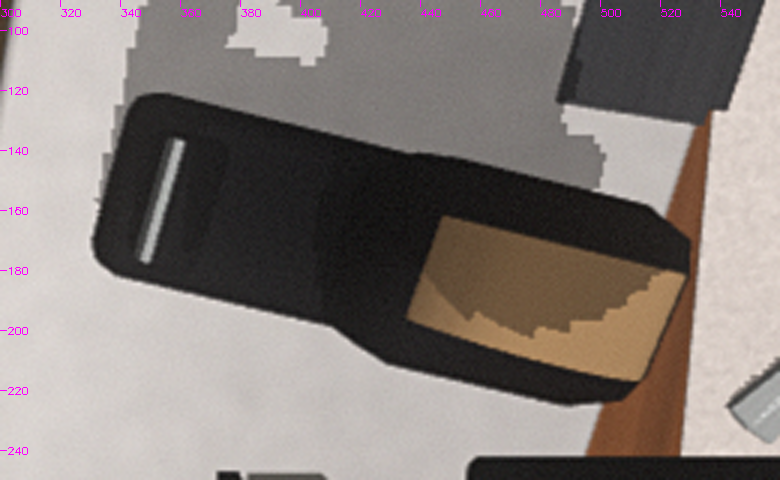

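Run:
```python
from h import *
S=cam('scene');D=cam('side');W=cam('wrist',get_state())
for uv in[(350,121.5),(420,138),(345,182),(405,197)]: print('low',uv,pt(W,uv,.1335).round(4))
for uv in[(435,141),(515,158),(430,211),(490,224.5),(529,170)]: print('tall',uv,pt(W,uv,.1775).round(4), pt(W,uv,.150).round(4))
for uv in[(318,0),(265,340)]: print('lid far edge',pt(W,uv,.1075).round(4))
for uv in[(137,192.5),(191,201.5),(115,227),(173,237)]: print('mat s',pt(S,uv,.003).round(4))
for uv in[(262.5,294.5),(311,291),(268,336.5),(321,333)]: print('mat d',pt(D,uv,.003).round(4))
print('stapler s top',pt(S,(204,153.5),.046),pt(S,(192.5,174),.046),'base end',pt(S,(196,185),.0))
print('stapler side top front edge',pt(D,(204,291.5),.04),pt(D,(238.5,288),.04),'base',pt(D,(203,304.5),0),pt(D,(240,301.5),0))
print('lantern',tri(S,(148,135),D,(221,309)),tri(S,(149.5,153),D,(221,330)))
```

```text
low (350, 121.5) [ 0.6253 -0.0674  0.1335]
low (420, 138) [ 0.5743 -0.0559  0.1335]
low (345, 182) [ 0.6268 -0.0239  0.1335]
low (405, 197) [ 0.581  -0.0124  0.1335]
tall (435, 141) [ 0.5826 -0.0566  0.1775] [ 0.5705 -0.0549  0.15  ]
tall (515, 158) [ 0.5332 -0.0465  0.1775] [ 0.5145 -0.0434  0.15  ]
tall (430, 211) [ 0.5807 -0.0135  0.1775] [ 0.5684 -0.006   0.15  ]
tall (490, 224.5) [ 0.5416 -0.0045  0.1775] [0.524  0.0042 0.15  ]
tall (529, 170) [ 0.5233 -0.0392  0.1775] [ 0.5034 -0.0352  0.15  ]
lid far edge [ 0.6476 -0.1516  0.1075]
lid far edge [0.6897 0.1305 0.1075]
mat s [ 0.4793 -0.4631  0.003 ]
mat s [ 0.4792 -0.2849  0.003 ]
mat s [ 0.6268 -0.4607  0.003 ]
mat s [ 0.6251 -0.284   0.003 ]
mat d [ 0.4712 -0.2911  0.003 ]
mat d [ 0.621  -0.2895  0.003 ]
mat d [ 0.4697 -0.467   0.003 ]
mat d [ 0.6186 -0.4685  0.003 ]
stapler s top [ 0.29604888 -0.30202679  0.046     ] [ 0.40214415 -0.3027557   0.046     ] base end [ 4.01790868e-01 -2.97352263e-01  1.11022302e-16]
stapler side top front edge [ 0.29659309 -0.30343667  0.04      ] [ 0.39865174 -0.29748814  0.04      ] base [ 0.29143906 -0.31506908  0.        ] [ 0.40145817 -0.31260413  0.        ]
lantern (array([ 0.34100736, -0.46675704,  0.12013222]), [np.float64(0.00470731176080215), np.float64(0.0047073117608023105)]) (array([ 0.34054994, -0.47504403,  0.04954513]), [np.float64(0.0014215192230392414), np.float64(0.0014215192230390315)])
```

>>> move_arm(rows=[{"delta_rot":[0,0,8.5],"delta_pos":[-1.4,-0.3,0],"hand":8.7},{"delta_rot":[0,0,8.5],"delta_pos":[-1.4,-0.3,0],"hand":8.7},{"delta_rot":[0,0,8.5],"delta_pos":[-1.4,-0.3,0],"hand":8.7},{"delta_rot":[0,0,8.5],"delta_pos":[-1.4,-0.3,0],"hand":8.7},{"delta_rot":[0,0,8.5],"delta_pos":[-1.3,-0.3,0],"hand":8.7},{"delta_rot":[0,0,8.5],"delta_pos":[-1.3,-0.3,0],"hand":8.7},{"delta_rot":[0,0,8.5],"delta_pos":[-1.3,-0.3,0],"hand":8.7},{"delta_rot":[0,0,8.5],"delta_pos":[-1.3,-0.4,0],"hand":8.7},{"delta_rot":[0,0,8.5],"delta_pos":[-1.3,-0.4,0],"hand":8.7},{"delta_rot":[0,0,0],"delta_pos":[0,0,0],"hand":8.7}])

```text
t: 1.15
eef_pos: [0.5527, -0.0294, 0.2487]
ee_rot: [-3.141, 0.0, -0.233]
force: [0.4, -0.5, 0.6]
width: 0.0872
```

Run:
```python
from h import *
w,c,s=frame('wrist');print(s['eef_pos'],s['ee_rot'],s['q'])
a=grab_frame('scene');cv2.imwrite('pics/w1.png',w);cv2.imwrite('pics/s1.png',a)
print(proj(c,(.554,-.0287,.1775)))
```

```text
[ 0.5526585  -0.02938188  0.24872884] [-3.14142711e+00  2.61335968e-04 -2.32615397e-01] [ 3.00598186e-01  1.59352274e-01 -2.58091955e-01 -3.01251361e-04
 -1.15349303e+00  1.03770484e+00]
[282.30948651 228.48499871]
```

View pics/w1.png

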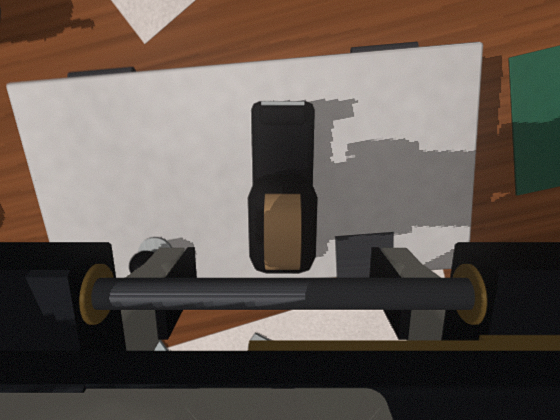

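View pics/s1.png

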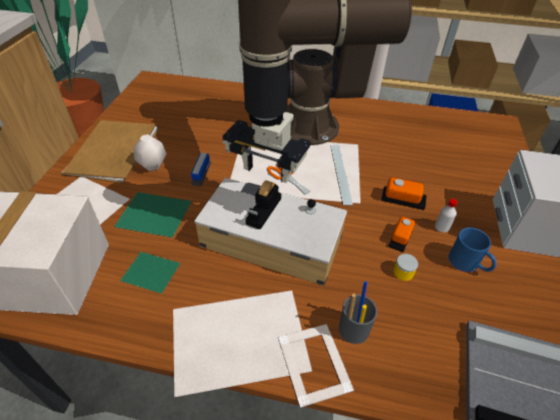

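>>> move_arm(rows=[{"delta_rot":[0,0,0],"delta_pos":[0.1,0,-2.4],"hand":8.7},{"delta_rot":[0,0,0],"delta_pos":[0,0,-2.4],"hand":8.7},{"delta_rot":[0,0,0],"delta_pos":[0,0,-2.4],"hand":8.7},{"delta_rot":[0,0,0],"delta_pos":[0,0,-2.4],"hand":8.7},{"delta_rot":[0,0,0],"delta_pos":[0,0,0],"hand":8.0},{"delta_rot":[0,0,0],"delta_pos":[0,0,0],"hand":4.0},{"delta_rot":[0,0,0],"delta_pos":[0,0,0],"hand":4.0},{"delta_rot":[0,0,0],"delta_pos":[0,0,0],"hand":4.0},{"delta_rot":[0,0,0],"delta_pos":[0,0,0],"hand":4.0},{"delta_rot":[0,0,0],"delta_pos":[0,0,0],"hand":4.0}], force=30)

```text
t: 2.25
eef_pos: [0.5552, -0.0291, 0.1533]
ee_rot: [-3.141, -0.001, -0.236]
force: [-0.3, -0.5, 3.7]
width: 0.0458
```

Run:
```python
from h import *
W=cam('wrist',dict(eef_pos=np.array([0.5526585,-0.02938188,0.24872884]),ee_rot=np.array([-3.14142711,2.6e-4,-.2326154])))
for uv in[(480.5,43.5),(9.5,86)]: print(pt(W,uv,.1075).round(4))
```

```text
[ 0.638  -0.1999  0.1075]
[0.6914 0.1531 0.1075]
```

>>> move_arm(rows=[{"delta_rot":[0,0,0],"delta_pos":[0,0,1.0],"hand":4.0},{"delta_rot":[0,0,0],"delta_pos":[0,0,2.0],"hand":4.0},{"delta_rot":[0,0,0],"delta_pos":[0,0,2.0],"hand":4.0},{"delta_rot":[0,0,2],"delta_pos":[-0.3,-3.5,1],"hand":4.0},{"delta_rot":[0,0,2],"delta_pos":[-0.4,-5,0],"hand":4.0},{"delta_rot":[0,0,2],"delta_pos":[-0.3,-5,0],"hand":4.0},{"delta_rot":[0,0,2],"delta_pos":[-0.3,-5,0],"hand":4.0},{"delta_rot":[0,0,2],"delta_pos":[-0.3,-5,0],"hand":4.0},{"delta_rot":[0,0,2],"delta_pos":[-0.3,-5,0],"hand":4.0},{"delta_rot":[0,0,1.5],"delta_pos":[-0.3,-4,0],"hand":4.0}])

```text
t: 3.25
eef_pos: [0.5321, -0.3559, 0.2127]
ee_rot: [-3.141, 0.001, 0.0]
force: [1.6, 0.6, -3.1]
width: 0.0456
```

>>> move_arm(rows=[{"delta_rot":[0,0,0],"delta_pos":[0,-2.1,0],"hand":4.0},{"delta_rot":[0,0,0],"delta_pos":[0,0,0],"hand":4.0},{"delta_rot":[0,0,0],"delta_pos":[0,0,-3.0],"hand":4.0},{"delta_rot":[0,0,0],"delta_pos":[0,0,-3.0],"hand":4.0},{"delta_rot":[0,0,0],"delta_pos":[0,0,-3.0],"hand":4.0},{"delta_rot":[0,0,0],"delta_pos":[0,0,-2.0],"hand":4.0},{"delta_rot":[0,0,0],"delta_pos":[0,0,-1.5],"hand":4.0},{"delta_rot":[0,0,0],"delta_pos":[0,0,-1.0],"hand":4.0},{"delta_rot":[0,0,0],"delta_pos":[0,0,-1.0],"hand":4.0},{"delta_rot":[0,0,0],"delta_pos":[0,0,0],"hand":4.0}])

```text
t: 4.25
eef_pos: [0.5326, -0.3741, 0.0666]
ee_rot: [-3.141, 0.001, -0.0]
force: [0.5, -0.0, -3.9]
width: 0.0457
```

Run:
```python
from h import *
w,c,s=frame('wrist');print(s['eef_pos'],s['ee_rot'],s['force'])
a=grab_frame('scene');d=grab_frame('side');cv2.imwrite('pics/w2.png',w);crop(a,100,110,240,250,4,'pics/s2.png');crop(d,200,240,360,360,4,'pics/d2.png')
```

```text
[ 0.53259711 -0.37412918  0.06662085] [-3.14091002e+00  1.37086933e-03 -5.91368854e-05] [ 0.5023268  -0.02787958 -3.94921444]
```

View pics/s2.png

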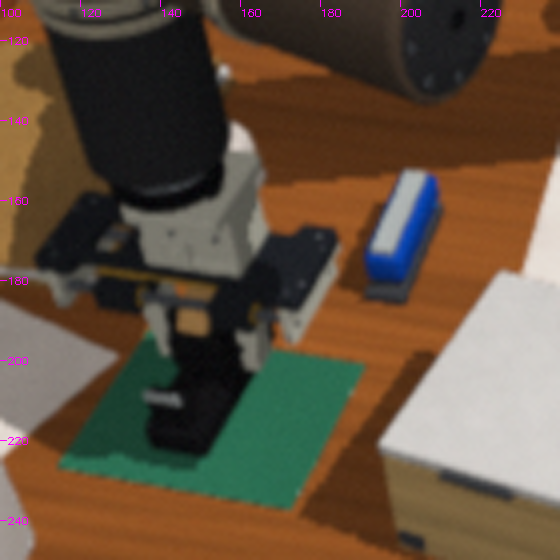

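View pics/d2.png

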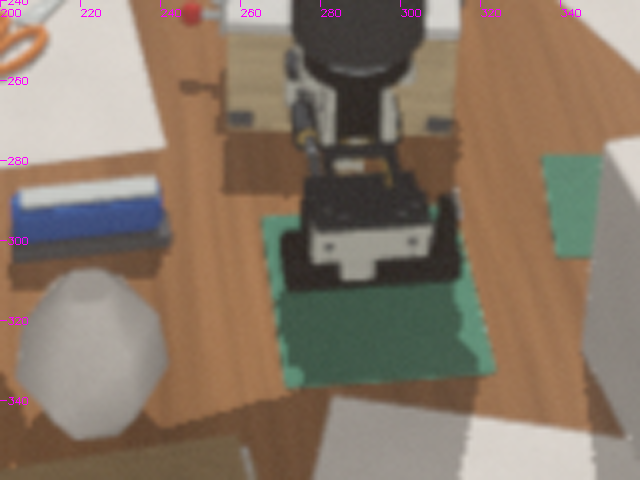

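>>> move_arm(rows=[{"delta_rot":[0,0,0],"delta_pos":[0,0,-0.8],"hand":4.0},{"delta_rot":[0,0,0],"delta_pos":[0,0,-0.6],"hand":4.0},{"delta_rot":[0,0,0],"delta_pos":[0,0,-0.3],"hand":4.0},{"delta_rot":[0,0,0],"delta_pos":[0,0,0],"hand":4.0},{"delta_rot":[0,0,0],"delta_pos":[0,0,0],"hand":5.0},{"delta_rot":[0,0,0],"delta_pos":[0,0,0],"hand":7.0},{"delta_rot":[0,0,0],"delta_pos":[0,0,0],"hand":8.7},{"delta_rot":[0,0,0],"delta_pos":[0,0,0],"hand":8.7},{"delta_rot":[0,0,0],"delta_pos":[0,0,1],"hand":8.7},{"delta_rot":[0,0,0],"delta_pos":[0,0,3],"hand":8.7}])

```text
t: 5.4
eef_pos: [0.5313, -0.3737, 0.0888]
ee_rot: [-3.139, 0.005, -0.0]
force: [0.6, 0.5, 0.6]
width: 0.0839
```

>>> move_arm(rows=[{"delta_rot":[0,0,0],"delta_pos":[0,0,4.5],"hand":8.7},{"delta_rot":[0,0,0],"delta_pos":[0,0,4.5],"hand":8.7},{"delta_rot":[0,0,-1.5],"delta_pos":[-1.5,4,3.5],"hand":8.7},{"delta_rot":[0,0,-1.5],"delta_pos":[-1.8,4.5,0],"hand":8.7},{"delta_rot":[0,0,-1.5],"delta_pos":[-1.8,4.5,0],"hand":8.7},{"delta_rot":[0,0,-1.5],"delta_pos":[-1.8,4.5,0],"hand":8.7},{"delta_rot":[0,0,-1.5],"delta_pos":[-1.8,4.5,0],"hand":8.7},{"delta_rot":[0,0,-1],"delta_pos":[-1.8,4.5,0],"hand":8.7},{"delta_rot":[0,0,0],"delta_pos":[-0.5,2.9,0],"hand":8.7},{"delta_rot":[0,0,0],"delta_pos":[0,0,0],"hand":8.7}])

```text
t: 6.4
eef_pos: [0.4239, -0.0818, 0.2137]
ee_rot: [-3.14, -0.003, -0.145]
force: [0.4, -0.3, 0.0]
width: 0.0869
```

Run:
```python
from h import *
w,c,s=frame('wrist');print(s['eef_pos'],s['ee_rot'],s['q'])
a=grab_frame('scene');d=grab_frame('side');cv2.imwrite('pics/w3.png',w);cv2.imwrite('pics/s3.png',a);cv2.imwrite('pics/d3.png',d)
print(proj(c,(.442,-.0813,.047)))
```

```text
[ 0.42387614 -0.08182877  0.2137221 ] [-3.14018716e+00 -2.71072164e-03 -1.44571551e-01] [ 2.69495512e-01 -2.75694387e-02 -5.47615760e-01 -2.26371215e-04
 -1.04770289e+00  1.15684396e+00]
[280.32976338 177.84995518]
```

View pics/w3.png

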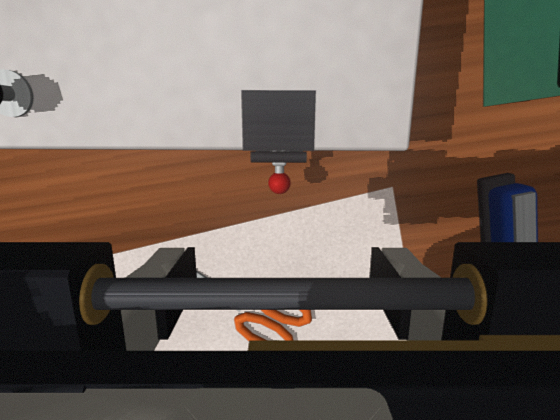

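View pics/s3.png

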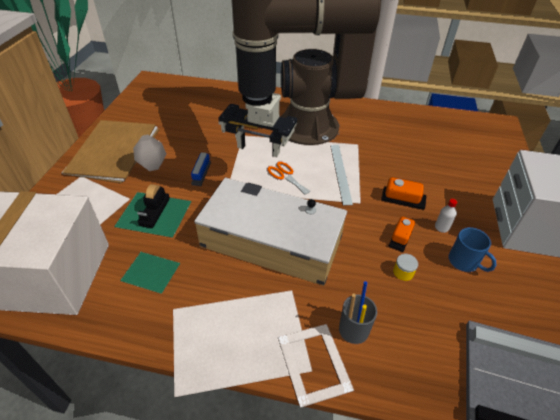

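View pics/d3.png

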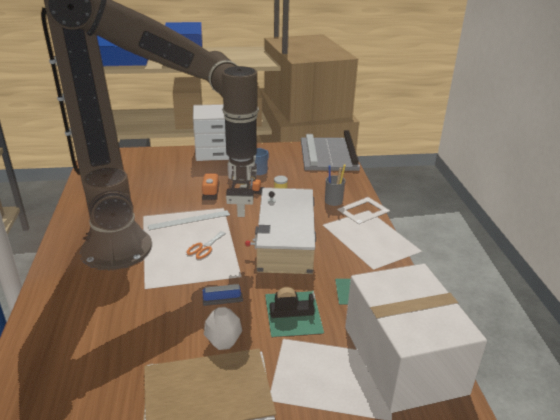

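Run:
```python
from h import *
s=get_state();c=cam('wrist',s)
k=pt(c,(279,183),.047);print('knob',k)
print('edge',pt(c,(100,149.5),.1075),pt(c,(400,149.5),.1075),'edge -y',pt(c,(408,149),.1075),pt(c,(424,0),.1075))
print('stapler far',pt(c,(524,190),.046))
print('lidknob',pt(c,(8,93),.1335))
o,u=.026,-.054
prev=None
for i in range(0,11):
    t=.2*i; O=np.cos(t)*o-np.sin(t)*u; U=np.sin(t)*o+np.cos(t)*u
    e=-8.4*np.pi/180
    P=np.array([-(O-o)*np.cos(e),-(O-o)*np.sin(e),U-u])*100
    print(round(t,2),P.round(2),None if prev is None else (P-prev).round(2));prev=P
```

```text
knob [ 0.43830082 -0.08205488  0.047     ]
edge [0.49136643 0.03592963 0.1075    ] [ 0.46039324 -0.17168774  0.1075    ] edge -y [ 0.45991372 -0.17724399  0.1075    ] [ 0.55116565 -0.19196382  0.1075    ]
stapler far [ 0.39901473 -0.30050955  0.046     ]
lidknob [0.53210504 0.06689476 0.1335    ]
0.0 [-0.  0.  0.] None
0.2 [-1.01  0.15  0.62] [-1.01  0.15  0.62]
0.4 [-1.88  0.28  1.44] [-0.87  0.13  0.81]
0.6 [-2.57  0.38  2.41] [-0.69  0.1   0.97]
0.8 [-3.05  0.45  3.5 ] [-0.48  0.07  1.09]
1.0 [-3.31  0.49  4.67] [-0.26  0.04  1.17]
1.2 [-3.34  0.49  5.87] [-0.03  0.    1.2 ]
1.4 [-3.13  0.46  7.04] [ 0.21 -0.03  1.18]
1.6 [-2.69  0.4   8.16] [ 0.44 -0.06  1.11]
1.8 [-2.05  0.3   9.16] [ 0.65 -0.1   1.  ]
2.0 [-1.22  0.18 10.01] [ 0.83 -0.12  0.85]
```

>>> move_arm(rows=[{"delta_rot":[-1.26,-8.41,0],"delta_pos":[0.2,0,0],"hand":8.7},{"delta_rot":[-1.26,-8.41,0],"delta_pos":[0.2,0,0],"hand":8.7},{"delta_rot":[-1.26,-8.41,0],"delta_pos":[0.2,0,0],"hand":8.7},{"delta_rot":[-1.26,-8.41,0],"delta_pos":[0.2,0,0],"hand":8.7},{"delta_rot":[0,0,0],"delta_pos":[0,0,-1],"hand":8.7},{"delta_rot":[0,0,0],"delta_pos":[0,0,-2],"hand":8.7},{"delta_rot":[0,0,0],"delta_pos":[0,0,-2],"hand":8.7},{"delta_rot":[0,0,0],"delta_pos":[0,0,-1],"hand":8.7},{"delta_rot":[0,0,0],"delta_pos":[0,0,0],"hand":8.7},{"delta_rot":[0,0,0],"delta_pos":[0,0,0],"hand":8.7}])

```text
t: 7.55
eef_pos: [0.46, -0.1114, 0.2049]
ee_rot: [-3.104, -0.497, -0.149]
force: [0.1, 0.5, 0.6]
width: 0.0868
```

Run:
```python
from h import *
w,c,s=frame('wrist');print(s['eef_pos'],s['ee_rot'],s['q']);Rm=R.from_euler('xyz',s['ee_rot']).as_matrix();print('d',Rm[:,2],'y',Rm[:,1])
d=grab_frame('side');cv2.imwrite('pics/w4.png',w);crop(d,190,150,350,290,4,'pics/d4.png')
```

```text
[ 0.45995737 -0.11137195  0.20487079] [-3.10423686 -0.49653657 -0.14930501] [ 0.25761556 -0.22333372 -1.01573873  0.48129083 -0.33939601  0.75328226]
d [ 0.47631009 -0.0338814  -0.87862435] y [-0.13105354 -0.99083132 -0.03283698]
```

View pics/w4.png

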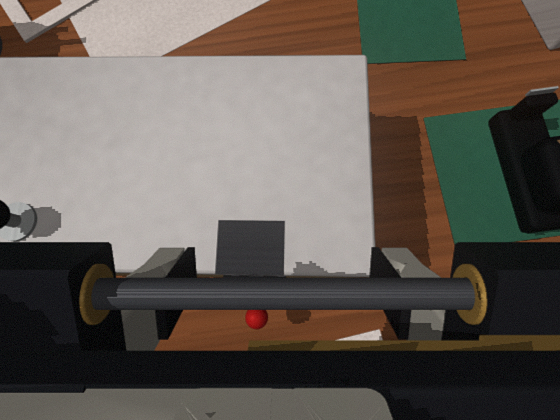

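View pics/d4.png

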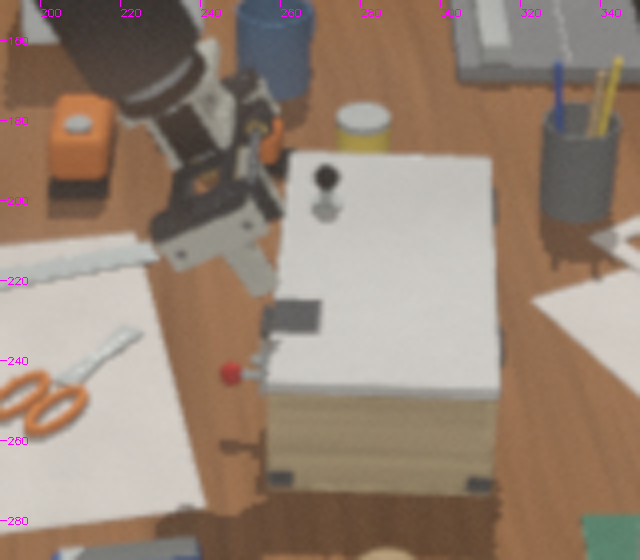

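```bash
cat > fk.py <<'E'
import numpy as np
from scipy.spatial.transform import Rotation as R
from scipy.optimize import least_squares
Y=lambda a:R.from_euler('y',a).as_matrix();Z=lambda a:R.from_euler('z',a).as_matrix();X=lambda a:R.from_euler('x',a).as_matrix()
S=[([0.288,0.359,0.012,0,-1.224,-0.288],[.67454,0,.24764],[3.13994,-.00012,-1.57094]),
([3.00598186e-01,1.59352274e-01,-2.58091955e-01,-3.01251361e-04,-1.15349303,1.03770484],[0.5526585,-0.02938188,0.24872884],[-3.14142711,2.6e-4,-.2326154]),
([2.69495512e-01,-2.75694387e-02,-5.47615760e-01,-2.26371215e-04,-1.04770289,1.15684396],[0.42387614,-0.08182877,0.2137221],[-3.14018716,-2.71072164e-03,-1.44571551e-01]),
([0.25761556,-0.22333372,-1.01573873,0.48129083,-0.33939601,0.75328226],[0.45995737,-0.11137195,0.20487079],[-3.10423686,-0.49653657,-0.14930501])]
E
cat > t.py <<'E'
from fk import *
for s4 in(1,-1):
  for s6 in(1,-1):
    Cs=[]
    for q,p,e in S:
        M=Z(q[0])@Y(q[1]-q[2])@X(s4*q[3])@Y(-q[4])@Z(0)
        Re=R.from_euler('xyz',e).as_matrix()
        # tool axis after q5: forearm frame x; remaining rotation about x by s6*q6
        Cs.append(R.from_matrix((M@X(s6*q[5])).T@Re).as_rotvec().round(3))
    print(s4,s6,Cs)
E
python3 t.py
```

```text
1 1 [array([-0.776,  1.429, -0.774]), array([1.939, 0.5  , 1.938]), array([1.788, 0.697, 1.788]), array([1.438, 0.543, 1.834])]
1 -1 [array([-1.21 ,  1.21 , -1.208]), array([-1.209,  1.209, -1.209]), array([-1.209,  1.209, -1.209]), array([-1.927,  0.978, -1.948])]
-1 1 [array([-0.776,  1.429, -0.774]), array([1.939, 0.5  , 1.939]), array([1.788, 0.696, 1.788]), array([-2.189,  0.07 , -2.189])]
-1 -1 [array([-1.21 ,  1.21 , -1.208]), array([-1.209,  1.209, -1.209]), array([-1.209,  1.209, -1.209]), array([-1.209,  1.209, -1.209])]
```

```bash
cat >> fk.py <<'E'
C=R.from_rotvec([-1.2092,1.2092,-1.2092]).as_matrix()
def design(q):
    Rz=Z(q[0]);B=Rz@Y(q[1]);F=Rz@Y(q[1]-q[2]);M=F@X(-q[3])@Y(-q[4])
    return np.column_stack([Rz[:,1],Rz[:,2],B[:,2],F[:,0],F[:,2],M[:,0]])
A=np.vstack([design(q) for q,_,_ in S]);b=np.hstack([p for _,p,_ in S])
par=np.linalg.lstsq(A,b,rcond=1e-6)[0]
def fk(q):
    M=Z(q[0])@Y(q[1]-q[2])@X(-q[3])@Y(-q[4])@X(-q[5])@C
    return design(q)@par,M
lo=np.array([-3.07,-1.43,-1.02,-3.03,-3.05,-3.03]);hi=np.array([3.07,2.12,1.25,1.67,0,3.03])
def ik(p,Rm,q0):
    f=lambda q:np.r_[(fk(q)[0]-p)*10,(R.from_matrix(fk(q)[1].T@Rm)).as_rotvec()]
    best=None
    for g in [q0]+[np.clip(np.array(q0)+d,lo+.01,hi-.01) for d in np.random.default_rng(0).normal(0,.5,(6,6))]:
        r=least_squares(f,np.clip(g,lo+1e-3,hi-1e-3),bounds=(lo,hi))
        if best is None or r.cost<best.cost: best=r
        if best.cost<1e-7: break
    return best.x,np.sqrt(2*best.cost)
def toolR(d,yax):
    d=np.array(d)/np.linalg.norm(d);y=np.array(yax)-np.dot(yax,d)*d;y/=np.linalg.norm(y)
    return np.column_stack([np.cross(y,d),y,d])
E
cat > t.py <<'E'
from fk import *
print(par,np.abs(A@par-b).max())
e=np.radians(-8.4);cx=np.array([np.cos(e),np.sin(e),0]);cy=np.array([-np.sin(e),np.cos(e),0]);q0=S[3][0]
for a in(0,10,15,20,25,30,35):
  d=np.sin(np.radians(a))*cx+np.array([0,0,-np.cos(np.radians(a))])
  out=[]
  for kn in([.438,-.082,.047],[.425,-.080,.09],[.405,-.078,.1],[.426,-.080,.147]):
    p=np.array(kn)-.009*d
    q,c=ik(p,toolR(d,-cy),q0);out.append((round(c,3)))
  print(a,out,q.round(2))
E
python3 t.py
```

```text
[-0.17964098  0.51831737  0.55850553  0.50744624 -0.08477763  0.52943077] 0.036398401267170505
0 [np.float64(0.0), np.float64(0.0), np.float64(0.0), np.float64(0.0)] [ 0.24  0.1  -0.59 -0.   -0.88  1.18]
10 [np.float64(0.0), np.float64(0.0), np.float64(0.0), np.float64(0.0)] [ 0.36 -0.07 -0.79  0.13 -0.7   0.97]
15 [np.float64(0.0), np.float64(0.0), np.float64(0.0), np.float64(0.0)] [ 0.45 -0.16 -0.89  0.25 -0.63  0.79]
20 [np.float64(0.023), np.float64(0.029), np.float64(0.058), np.float64(0.0)] [ 0.59 -0.26 -1.    0.41 -0.61  0.52]
25 [np.float64(0.11), np.float64(0.116), np.float64(0.145), np.float64(0.073)] [ 0.61 -0.28 -1.02  0.44 -0.6   0.49]
30 [np.float64(0.197), np.float64(0.203), np.float64(0.232), np.float64(0.16)] [ 0.59 -0.28 -1.02  0.43 -0.59  0.51]
35 [np.float64(0.283), np.float64(0.29), np.float64(0.318), np.float64(0.247)] [ 0.55 -0.28 -1.02  0.41 -0.56  0.56]
```

```bash
python3 - <<'E'
s=open('fk.py').read()
s=s.replace("F[:,2],M[:,0]])","F[:,2],M[:,0],(F@X(-q[3]))[:,1]])")
open('fk.py','w').write(s)
E
python3 t.py; python3 -c "
from h import *
s=get_state();print(s['q'],s['qd'],s['eef_pos'])"
```

```text
[ 3.25466779e-04  1.98470595e-01  6.01270766e-01  4.63328092e-01
  2.05406628e-04  3.55894816e-01 -1.92087516e-01] 0.0005001196677679454
0 [np.float64(0.0), np.float64(0.0), np.float64(0.0), np.float64(0.0)] [ 0.27  0.04 -0.63 -0.   -0.9   1.15]
10 [np.float64(0.0), np.float64(0.0), np.float64(0.0), np.float64(0.0)] [ 0.35 -0.07 -0.81  0.13 -0.69  0.98]
15 [np.float64(0.047), np.float64(0.012), np.float64(0.022), np.float64(0.0)] [ 0.38 -0.13 -0.92  0.25 -0.57  0.85]
20 [np.float64(0.114), np.float64(0.086), np.float64(0.097), np.float64(0.013)] [ 0.4  -0.17 -1.02  0.39 -0.46  0.7 ]
25 [np.float64(0.168), np.float64(0.155), np.float64(0.165), np.float64(0.09)] [ 0.37 -0.18 -1.02  0.34 -0.42  0.77]
30 [np.float64(0.177), np.float64(0.209), np.float64(0.223), np.float64(0.163)] [ 0.34 -0.2  -1.02  0.27 -0.37  0.87]
35 [np.float64(0.101), np.float64(0.195), np.float64(0.221), np.float64(0.228)] [ 0.3  -0.21 -1.02  0.14 -0.28  1.05]
[ 0.25860453 -0.22460399 -1.01581336  0.48128984 -0.3390642   0.75332112] [ 0.00746676 -0.00833397 -0.0010791  -0.00333401  0.00267747  0.00205198] [ 0.46009893 -0.11085528  0.20539996]
```

```bash
cat > t2.py <<'E'
from fk import *
e=np.radians(-8.4);cx=np.array([np.cos(e),np.sin(e),0]);cy=np.array([-np.sin(e),np.cos(e),0]);q0=[.35,-.07,-.81,.13,-.69,.98]
kn=np.array([.438,-.0815,.047]);o,u=.027,-.054
for a in(10,12,14):
  d=np.sin(np.radians(a))*cx+np.array([0,0,-np.cos(np.radians(a))])
  Rm=toolR(d,-cy);print(a,'rpy',R.from_matrix(Rm).as_euler('xyz').round(4),'TCP',(kn-.014*d-.002*cx).round(4))
  for t in np.arange(0,2.11,.3):
    O=np.cos(t)*o-np.sin(t)*u; U=np.sin(t)*o+np.cos(t)*u
    k=kn-(O-o)*cx+np.array([0,0,U-u])
    q,c=ik(k-.014*d-.002*cx,Rm,q0);print(round(t,1),(k-kn).round(4)*100,round(c,4),q.round(2))
s=R.from_euler('xyz',[-3.10423686,-0.49653657,-0.14930501]).as_matrix()
d=np.sin(np.radians(12))*cx+np.array([0,0,-np.cos(np.radians(12))])
print(np.degrees(R.from_matrix(toolR(d,-cy)@s.T).as_rotvec()))
E
python3 t2.py
```

```text
10 rpy [ 3.1416 -0.1745 -0.1466] TCP [ 0.4336 -0.0809  0.0608]
0.0 [0. 0. 0.] 0.0 [ 0.32  0.11 -0.95  0.23 -0.36  0.89]
0.3 [-1.46  0.22  1.04] 0.0 [ 0.35  0.07 -0.97  0.22 -0.39  0.88]
0.6 [-2.55  0.38  2.47] 0.0 [ 0.37  0.02 -0.96  0.2  -0.45  0.88]
0.9 [-3.17  0.47  4.16] 0.0 [ 0.38 -0.03 -0.95  0.18 -0.51  0.89]
1.2 [-3.28  0.48  5.96] 0.0 [ 0.38 -0.07 -0.92  0.16 -0.58  0.91]
1.5 [-2.85  0.42  7.71] 0.0 [ 0.38 -0.09 -0.88  0.15 -0.63  0.93]
1.8 [-1.92  0.28  9.26] 0.0 [ 0.36 -0.09 -0.83  0.13 -0.68  0.96]
2.1 [-0.59  0.09 10.46] 0.0 [ 0.34 -0.08 -0.78  0.13 -0.71  0.99]
12 rpy [ 3.1416 -0.2094 -0.1466] TCP [ 0.4331 -0.0808  0.0607]
0.0 [0. 0. 0.] 0.0007 [ 0.32  0.1  -1.02  0.34 -0.28  0.78]
0.3 [-1.46  0.22  1.04] 0.0045 [ 0.35  0.05 -1.02  0.3  -0.33  0.8 ]
0.6 [-2.55  0.38  2.47] 0.0005 [ 0.38 -0.   -1.02  0.28 -0.39  0.8 ]
0.9 [-3.17  0.47  4.16] 0.0 [ 0.39 -0.05 -1.    0.25 -0.46  0.82]
1.2 [-3.28  0.48  5.96] 0.0 [ 0.4  -0.09 -0.96  0.22 -0.53  0.85]
1.5 [-2.85  0.42  7.71] 0.0 [ 0.39 -0.11 -0.92  0.19 -0.59  0.88]
1.8 [-1.92  0.28  9.26] 0.0 [ 0.38 -0.11 -0.87  0.18 -0.64  0.91]
2.1 [-0.59  0.09 10.46] 0.0 [ 0.36 -0.1  -0.83  0.16 -0.67  0.95]
14 rpy [ 3.1416 -0.2443 -0.1466] TCP [ 0.4327 -0.0807  0.0606]
0.0 [0. 0. 0.] 0.0304 [ 0.32  0.09 -1.02  0.32 -0.27  0.81]
0.3 [-1.46  0.22  1.04] 0.0344 [ 0.34  0.05 -1.02  0.27 -0.32  0.83]
0.6 [-2.55  0.38  2.47] 0.0308 [ 0.37 -0.01 -1.02  0.26 -0.37  0.83]
0.9 [-3.17  0.47  4.16] 0.0182 [ 0.39 -0.06 -1.02  0.27 -0.43  0.8 ]
1.2 [-3.28  0.48  5.96] 0.0 [ 0.41 -0.11 -1.01  0.28 -0.48  0.77]
1.5 [-2.85  0.42  7.71] 0.0 [ 0.41 -0.13 -0.97  0.25 -0.54  0.81]
1.8 [-1.92  0.28  9.26] 0.0 [ 0.4  -0.14 -0.92  0.23 -0.59  0.85]
2.1 [-0.59  0.09 10.46] 0.0 [ 0.37 -0.12 -0.87  0.21 -0.62  0.89]
[ 0.431386   16.56487592 -0.58899743]
```

>>> move_arm(rows=[{"delta_rot":[0.24,6.2,-0.2],"delta_pos":[-0.9,1,0],"hand":8.7},{"delta_rot":[0.24,6.2,-0.2],"delta_pos":[-0.9,1,0],"hand":8.7},{"delta_rot":[0.24,6.1,-0.2],"delta_pos":[-0.8,1,0],"hand":8.7},{"delta_rot":[0,0,0],"delta_pos":[0,0,-2],"hand":8.7},{"delta_rot":[0,0,0],"delta_pos":[0,0,-2],"hand":8.7},{"delta_rot":[0,0,0],"delta_pos":[0,0,-2],"hand":8.7},{"delta_rot":[0,0,0],"delta_pos":[0,0,-1],"hand":5},{"delta_rot":[0,0,0],"delta_pos":[0,0,0],"hand":5},{"delta_rot":[0,0,0],"delta_pos":[0,0,0],"hand":5},{"delta_rot":[0,0,0],"delta_pos":[0,0,0],"hand":5}])

```text
t: 8.65
eef_pos: [0.4347, -0.0805, 0.1361]
ee_rot: [-3.14, -0.178, -0.146]
force: [0.1, 0.9, -0.1]
width: 0.0599
```

Run:
```python
from h import *
w,c,s=frame('wrist');print(s['eef_pos'],s['ee_rot'],s['q'],s['width'])
d=grab_frame('side');cv2.imwrite('pics/w5.png',w);crop(d,190,150,350,290,4,'pics/d5.png');
```

```text
[ 0.43467552 -0.08048563  0.13607612] [-3.13956443 -0.17790719 -0.14631331] [ 0.33369848 -0.02364858 -0.82253247  0.13850695 -0.61736356  0.98416473] 0.059880142565397185
```

View pics/w5.png

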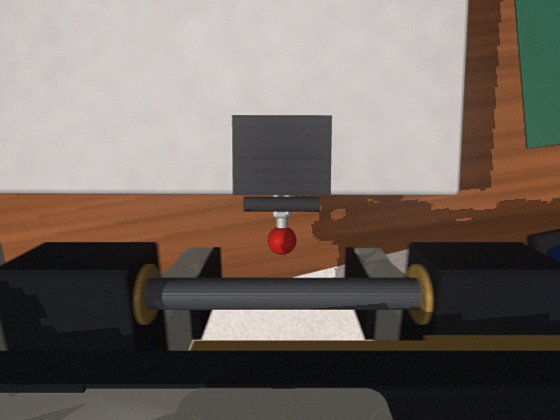

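View pics/d5.png

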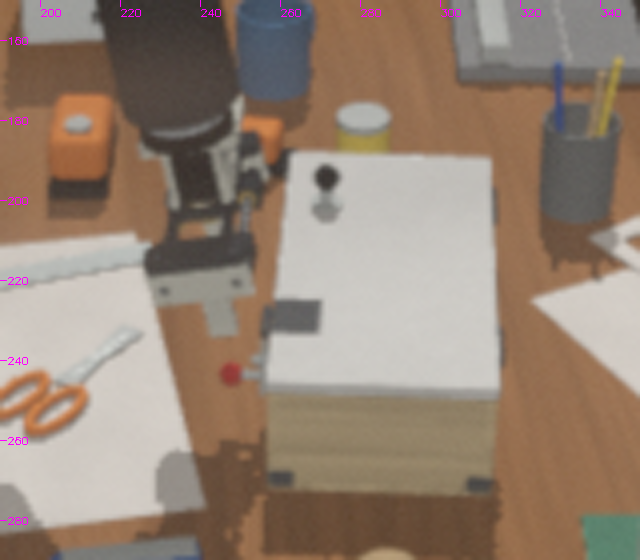

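Run:
```python
from h import *
s=get_state();c=cam('wrist',s);print(pt(c,(282,241),.047), pt(c,(100,193),.1075),pt(c,(400,193),.1075))
```

```text
[ 0.43705477 -0.07944639  0.047     ] [0.48607825 0.00748279 0.1075    ] [ 0.46354645 -0.14472122  0.1075    ]
```

>>> move_arm(rows=[{"delta_rot":[0,0,0],"delta_pos":[-0.1,0.15,-1.5],"hand":5},{"delta_rot":[0,0,0],"delta_pos":[-0.1,0,-2],"hand":5},{"delta_rot":[0,0,0],"delta_pos":[0,0,-2],"hand":5},{"delta_rot":[0,0,0],"delta_pos":[0,0,-1],"hand":5},{"delta_rot":[0,0,0],"delta_pos":[0,0,-1],"hand":5},{"delta_rot":[0,0,0],"delta_pos":[0,0,0],"hand":4},{"delta_rot":[0,0,0],"delta_pos":[0,0,0],"hand":1.5},{"delta_rot":[0,0,0],"delta_pos":[0,0,0],"hand":1.5},{"delta_rot":[0,0,0],"delta_pos":[0,0,0],"hand":1.5},{"delta_rot":[0,0,0],"delta_pos":[0,0,0],"hand":1.5}], force=12)

```text
t: 9.75
eef_pos: [0.4324, -0.0792, 0.0606]
ee_rot: [-3.14, -0.177, -0.147]
force: [0.2, -2.1, 1.6]
width: 0.0187
```

Run:
```python
from h import *
w,c,s=frame('wrist');print(s['eef_pos'],s['ee_rot'],s['q'],s['width'],s['force'])
d=grab_frame('side');crop(d,190,150,350,290,4,'pics/d6.png');
```

```text
[ 0.43243385 -0.07919895  0.0606431 ] [-3.13976649 -0.17735291 -0.1466766 ] [ 0.32937097  0.11048698 -0.96048292  0.23330911 -0.34976728  0.88157872] 0.01871194055695547 [ 0.21230683 -2.06192169  1.59441198]
```

View pics/d6.png

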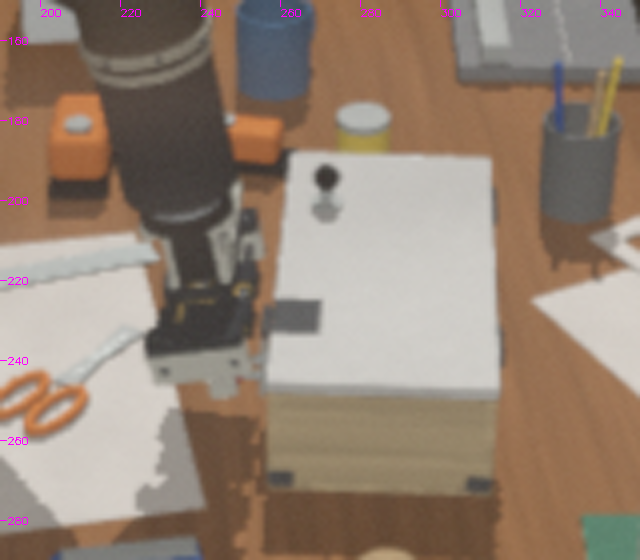

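>>> move_arm(rows=[{"delta_rot":[0,0,0],"delta_pos":[-0.52,0.08,0.28],"hand":1.5},{"delta_rot":[0,0,0],"delta_pos":[-0.49,0.07,0.34],"hand":1.5},{"delta_rot":[0,0,0],"delta_pos":[-0.45,0.07,0.39],"hand":1.5},{"delta_rot":[0,0,0],"delta_pos":[-0.42,0.06,0.42],"hand":1.5},{"delta_rot":[0,0,0],"delta_pos":[-0.37,0.05,0.47],"hand":1.5},{"delta_rot":[0,0,0],"delta_pos":[-0.32,0.05,0.5],"hand":1.5},{"delta_rot":[0,0,0],"delta_pos":[-0.27,0.04,0.53],"hand":1.5},{"delta_rot":[0,0,0],"delta_pos":[-0.21,0.03,0.56],"hand":1.5},{"delta_rot":[0,0,0],"delta_pos":[-0.16,0.02,0.58],"hand":1.5},{"delta_rot":[0,0,0],"delta_pos":[-0.1,0.02,0.59],"hand":1.5}])

```text
t: 10.85
eef_pos: [0.3987, -0.0743, 0.107]
ee_rot: [-3.14, -0.176, -0.147]
force: [2.9, -0.4, -2.3]
width: 0.0186
```

Run:
```python
from h import *
w,c,s=frame('wrist');print(s['eef_pos'],s['ee_rot'],s['q'],s['width'],s['force'])
d=grab_frame('side');crop(d,190,150,350,290,4,'pics/d7.png');cv2.imwrite('pics/w7.png',w)
```

```text
[ 0.39869799 -0.07425079  0.10704754] [-3.13997866 -0.17612767 -0.14665261] [ 0.38984118 -0.04650101 -0.94647844  0.17683623 -0.5249992   0.8877784 ] 0.01856541147615224 [ 2.86206415 -0.43205248 -2.2869066 ]
```

View pics/d7.png

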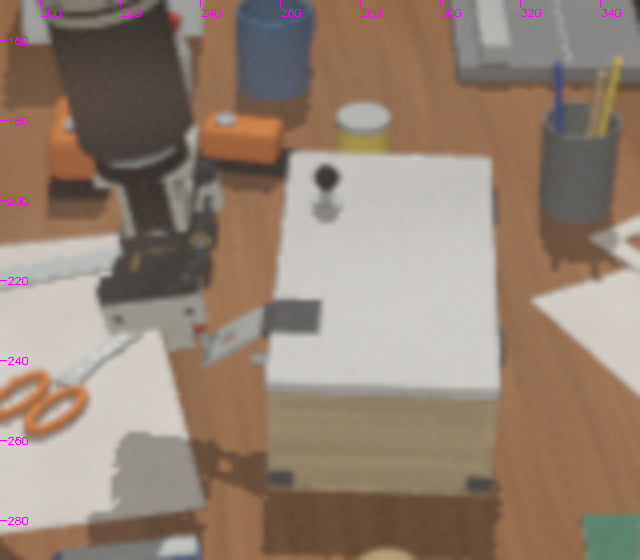

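View pics/w7.png

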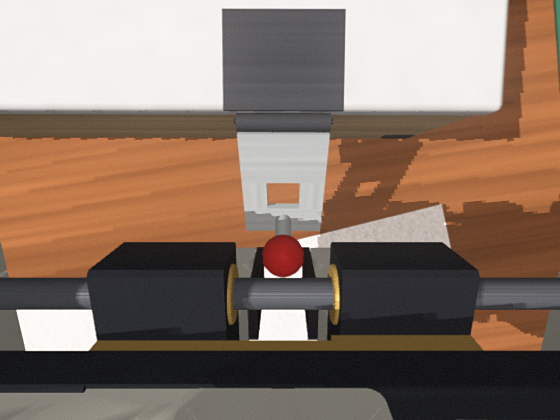

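>>> move_arm(rows=[{"delta_rot":[0,0,0],"delta_pos":[-0.02,0,0.6],"hand":1.5},{"delta_rot":[0,0,0],"delta_pos":[0.01,0,0.6],"hand":1.5},{"delta_rot":[0,0,0],"delta_pos":[0.08,-0.01,0.6],"hand":1.5},{"delta_rot":[0,0,0],"delta_pos":[0.14,-0.02,0.58],"hand":1.5},{"delta_rot":[0,0,0],"delta_pos":[0.19,-0.03,0.57],"hand":1.5},{"delta_rot":[0,0,0],"delta_pos":[0.25,-0.03,0.54],"hand":1.5},{"delta_rot":[0,0,0],"delta_pos":[0.3,-0.04,0.52],"hand":1.5},{"delta_rot":[0,0,0],"delta_pos":[0.36,-0.06,0.48],"hand":1.5},{"delta_rot":[0,0,0],"delta_pos":[0.41,-0.06,0.44],"hand":1.5},{"delta_rot":[0,0,0],"delta_pos":[0.43,-0.06,0.4],"hand":1.5}])

```text
t: 11.95
eef_pos: [0.4197, -0.0776, 0.1601]
ee_rot: [-3.14, -0.175, -0.147]
force: [-3.9, 4.6, 0.7]
width: 0.0187
```

Run:
```python
from h import *
w,c,s=frame('wrist');print(s['eef_pos'],s['ee_rot'],s['width'],s['force'])
d=grab_frame('side');crop(d,190,150,350,290,4,'pics/d8.png');cv2.imwrite('pics/w8.png',w)
```

```text
[ 0.41969199 -0.07761232  0.16014127] [-3.14030198 -0.17467048 -0.14716764] 0.018732872607042726 [-3.92406765  4.5681042   0.70529813]
```

View pics/d8.png

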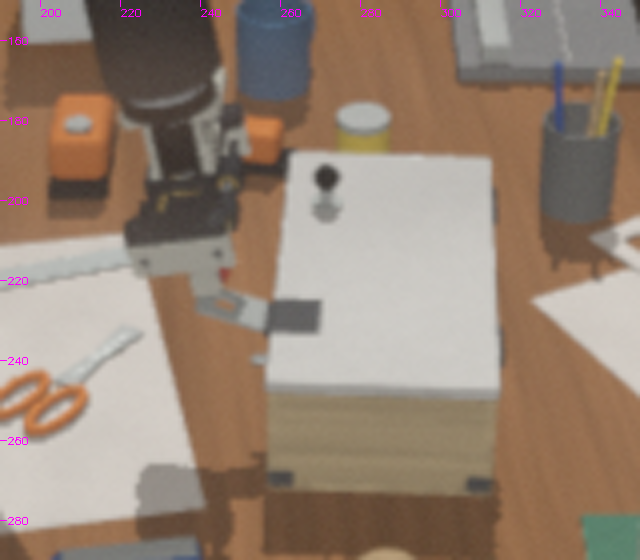

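View pics/w8.png

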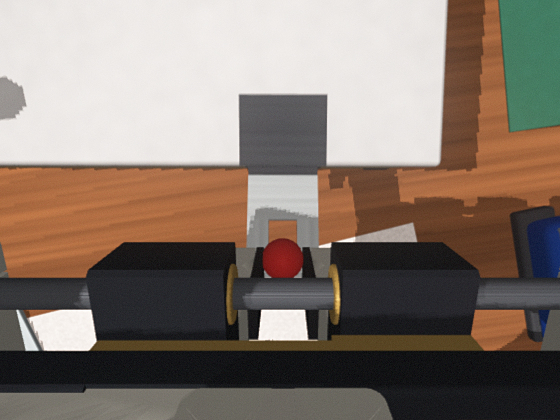

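>>> move_arm(rows=[{"delta_rot":[0,0,0],"delta_pos":[0.45,-0.07,0.35],"hand":1.5},{"delta_rot":[0,0,0],"delta_pos":[0,0,0],"hand":1.5},{"delta_rot":[0,0,0],"delta_pos":[0,0,0],"hand":5},{"delta_rot":[0,0,0],"delta_pos":[0,0,0],"hand":5},{"delta_rot":[0,0,0],"delta_pos":[0,0,0],"hand":5},{"delta_rot":[0,0,0],"delta_pos":[0,0,3],"hand":5},{"delta_rot":[0,0,0],"delta_pos":[0,0,4],"hand":6},{"delta_rot":[0.5,3.3,0],"delta_pos":[1,4,2],"hand":6},{"delta_rot":[0.5,3.3,0],"delta_pos":[2,4,0],"hand":6},{"delta_rot":[0.5,3.3,0],"delta_pos":[2,4,0],"hand":6}])

```text
t: 13.05
eef_pos: [0.4756, 0.0433, 0.255]
ee_rot: [-3.138, -0.002, -0.147]
force: [-0.1, -1.3, 0.1]
width: 0.0597
```

Run:
```python
from h import *
w,c,s=frame('wrist');print(s['eef_pos'],s['ee_rot'],s['width'],s['force'])
d=grab_frame('side');crop(d,190,150,350,290,4,'pics/d9.png');cv2.imwrite('pics/w9.png',w)
```

```text
[0.47556092 0.04334337 0.25495857] [-3.13779567e+00 -2.11413132e-03 -1.46774368e-01] 0.059708126860851495 [-0.09311057 -1.33115977  0.12437622]
```

View pics/d9.png

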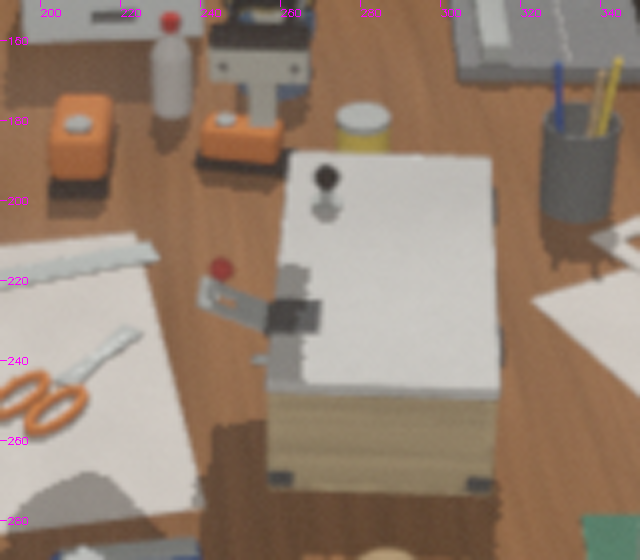

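View pics/w9.png

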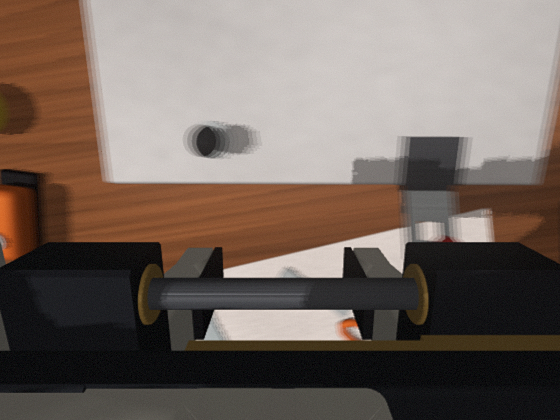

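Run:
```python
from h import *
w,c,s=frame('wrist');print(s['eef_pos'],s['ee_rot'])
h=cv2.inRange(cv2.cvtColor(w,cv2.COLOR_BGR2HSV),(0,0,0),(180,255,45))[90:180,150:260]
cs,_=cv2.findContours(h,0,2);m=max(cs,key=cv2.contourArea);u,r=cv2.minEnclosingCircle(m);u=(u[0]+150,u[1]+90);print(u,r,pt(c,u,.1335))
e=np.radians(-8.4);kn=pt(c,u,.1335)
prev=np.zeros(3)
for i in range(1,21):
    t=i*.09;O=.145*np.cos(t)-.038*np.sin(t);U=.145*np.sin(t)+.038*np.cos(t)
    P=np.array([(.145-O)*np.cos(e),(.145-O)*np.sin(e),U-.038])*100
    print(round(t,2),P.round(2),(P-prev).round(2));prev=P
```

```text
[0.47804031 0.04543746 0.25254234] [-3.14039151e+00  8.98218788e-04 -1.44549200e-01]
(216.0, 145.0) 15.297158241271973 [0.53473473 0.08772905 0.1335    ]
0.09 [ 0.4  -0.06  1.29] [ 0.4  -0.06  1.29]
0.18 [ 0.9  -0.13  2.53] [ 0.51 -0.08  1.25]
0.27 [ 1.52 -0.22  3.73] [ 0.62 -0.09  1.2 ]
0.36 [ 2.24 -0.33  4.86] [ 0.72 -0.11  1.13]
0.45 [ 3.06 -0.45  5.93] [ 0.82 -0.12  1.06]
0.54 [ 3.97 -0.59  6.91] [ 0.91 -0.13  0.99]
0.63 [ 4.97 -0.73  7.81] [ 0.99 -0.15  0.9 ]
0.72 [ 6.04 -0.89  8.62] [ 1.07 -0.16  0.8 ]
0.81 [ 7.18 -1.06  9.32] [ 1.14 -0.17  0.7 ]
0.9 [ 8.37 -1.24  9.92] [ 1.2  -0.18  0.6 ]
0.99 [ 9.62 -1.42 10.41] [ 1.24 -0.18  0.49]
1.08 [10.9  -1.61 10.78] [ 1.28 -0.19  0.37]
1.17 [12.21 -1.8  11.03] [ 1.31 -0.19  0.25]
1.26 [13.54 -2.   11.17] [ 1.33 -0.2   0.13]
1.35 [14.87 -2.2  11.18] [ 1.33 -0.2   0.01]
1.44 [16.2  -2.39 11.07] [ 1.33 -0.2  -0.11]
1.53 [17.52 -2.59 10.84] [ 1.31 -0.19 -0.23]
1.62 [18.8  -2.78 10.5 ] [ 1.29 -0.19 -0.35]
1.71 [20.06 -2.96 10.03] [ 1.25 -0.19 -0.46]
1.8 [21.26 -3.14  9.46] [ 1.21 -0.18 -0.58]
```

>>> move_arm(rows=[{"delta_rot":[0,0,0],"delta_pos":[2,1.5,0],"hand":6},{"delta_rot":[0,0,0],"delta_pos":[2,1.5,0],"hand":6},{"delta_rot":[0,0,0],"delta_pos":[1.55,1.2,-1],"hand":6},{"delta_rot":[0,0,0],"delta_pos":[0,0,-3],"hand":6},{"delta_rot":[0,0,0],"delta_pos":[0,0,-3],"hand":6},{"delta_rot":[0,0,0],"delta_pos":[0,0,-2],"hand":6},{"delta_rot":[0,0,0],"delta_pos":[0,0,-1.6],"hand":6},{"delta_rot":[0,0,0],"delta_pos":[0,0,0],"hand":4},{"delta_rot":[0,0,0],"delta_pos":[0,0,0],"hand":1.8},{"delta_rot":[0,0,0],"delta_pos":[0,0,0],"hand":1.8}], force=25)

```text
t: 14.2
eef_pos: [0.5309, 0.0838, 0.1486]
ee_rot: [-3.139, -0.003, -0.147]
force: [0.4, 0.0, 0.1]
width: 0.0417
```

>>> move_arm(rows=[{"delta_rot":[0,0,0],"delta_pos":[0,0,0],"hand":1.8},{"delta_rot":[0,0,0],"delta_pos":[0,0,0],"hand":1.8},{"delta_rot":[0,0,0],"delta_pos":[0.2,-0.03,0.65],"hand":1.8},{"delta_rot":[0,0,0],"delta_pos":[0.2,-0.03,0.64],"hand":1.8},{"delta_rot":[0,0,0],"delta_pos":[0.25,-0.04,0.62],"hand":1.8},{"delta_rot":[0,0,0],"delta_pos":[0.26,-0.04,0.63],"hand":1.8},{"delta_rot":[0,0,0],"delta_pos":[0.3,-0.05,0.6],"hand":1.8},{"delta_rot":[0,0,0],"delta_pos":[0.32,-0.05,0.6],"hand":1.8},{"delta_rot":[0,0,0],"delta_pos":[0.35,-0.05,0.57],"hand":1.8},{"delta_rot":[0,0,0],"delta_pos":[0.37,-0.05,0.56],"hand":1.8}])

```text
t: 15.2
eef_pos: [0.5537, 0.0841, 0.1962]
ee_rot: [-3.133, -0.003, -0.146]
force: [-0.2, 15.3, -6.7]
width: 0.0226
```

Run:
```python
from h import *
w,c,s=frame('side');print(get_state()['eef_pos'],get_state()['ee_rot'],s['width'],s['force'])
crop(w,190,130,350,270,4,'pics/d10.png')
```

```text
[0.55435438 0.08403625 0.19717599] [-3.13336788 -0.00383018 -0.14592683] 0.02256919688740208 [-0.23594881 15.30535857 -6.74802164]
```

View pics/d10.png

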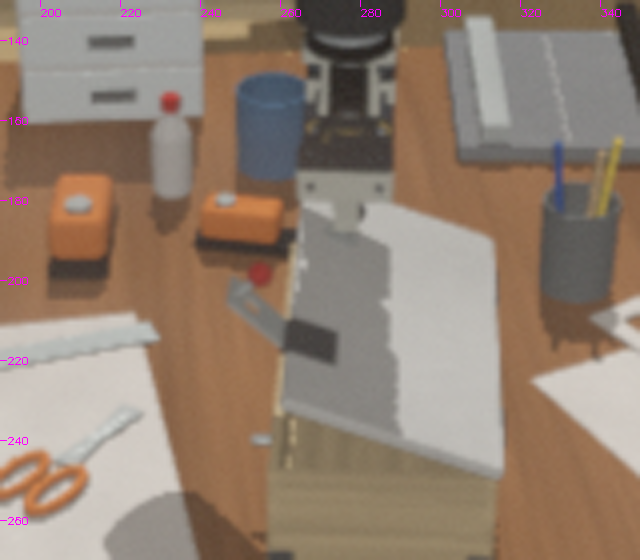

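>>> move_arm(rows=[{"delta_rot":[0,0,0],"delta_pos":[0.82,0,1.06],"hand":1.8},{"delta_rot":[0,0,0],"delta_pos":[0.91,0,0.99],"hand":1.8},{"delta_rot":[0,0,0],"delta_pos":[0.99,-0.05,0.9],"hand":1.8},{"delta_rot":[0,0,0],"delta_pos":[1.07,-0.16,0.8],"hand":1.8},{"delta_rot":[0,0,0],"delta_pos":[1.14,-0.17,0.7],"hand":1.8},{"delta_rot":[0,0,0],"delta_pos":[1.2,-0.18,0.6],"hand":1.8},{"delta_rot":[0,0,0],"delta_pos":[1.24,-0.18,0.49],"hand":1.8},{"delta_rot":[0,0,0],"delta_pos":[1.28,-0.19,0.37],"hand":1.8},{"delta_rot":[0,0,0],"delta_pos":[1.31,-0.19,0.25],"hand":1.8},{"delta_rot":[0,0,0],"delta_pos":[1.33,-0.2,0.13],"hand":1.8}])

```text
t: 16.25
eef_pos: [0.6656, 0.0676, 0.2607]
ee_rot: [-3.139, -0.001, -0.146]
force: [-4.9, 3.3, 6.4]
width: 0.0225
```

Run:
```python
from h import *
w,c,s=frame('side');print(get_state()['eef_pos'],get_state()['ee_rot'],s['width'],s['force'])
crop(w,190,100,350,240,4,'pics/d11.png')
```

```text
[0.66770613 0.06731    0.2607688 ] [-3.13906585e+00 -3.12854222e-03 -1.46202878e-01] 0.022534116189828455 [-4.8999242   3.26388548  6.42304244]
```

View pics/d11.png

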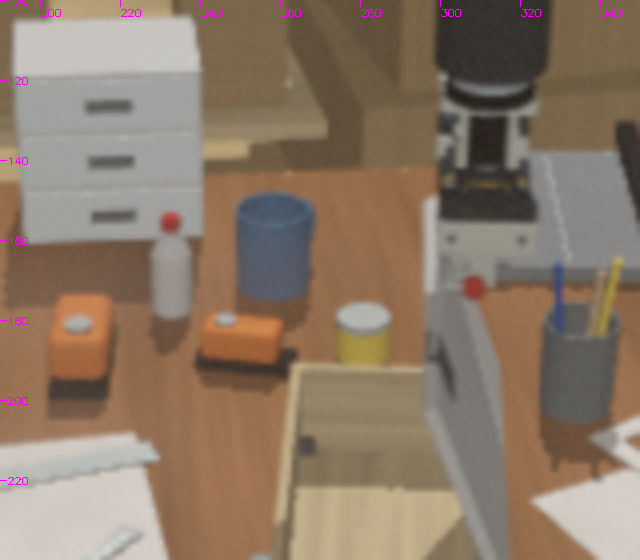

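>>> move_arm(rows=[{"delta_rot":[0,0,0],"delta_pos":[1.33,-0.2,0.01],"hand":1.8},{"delta_rot":[0,0,0],"delta_pos":[1.33,-0.2,-0.11],"hand":1.8},{"delta_rot":[0,0,0],"delta_pos":[1.31,-0.19,-0.23],"hand":1.8},{"delta_rot":[0,0,0],"delta_pos":[1.29,-0.19,-0.35],"hand":1.8},{"delta_rot":[0,0,0],"delta_pos":[1.25,-0.19,-0.46],"hand":1.8},{"delta_rot":[0,0,0],"delta_pos":[0.6,-0.09,-0.28],"hand":1.8},{"delta_rot":[0,0,0],"delta_pos":[0.5,-0.07,-0.25],"hand":1.8},{"delta_rot":[0,0,0],"delta_pos":[0,0,0],"hand":1.8},{"delta_rot":[0,0,0],"delta_pos":[0,0,0],"hand":1.8},{"delta_rot":[0,0,0],"delta_pos":[0,0,0],"hand":4}])

```text
t: 17.3
eef_pos: [0.7433, 0.0559, 0.2444]
ee_rot: [-3.139, -0.006, -0.147]
force: [-1.1, -0.6, 0.2]
width: 0.0261
```

Run:
```python
from h import *
w,c,s=frame('side');print(get_state()['eef_pos'],get_state()['ee_rot'],s['width'],s['force'])
crop(w,190,100,350,240,4,'pics/d12.png');a=grab_frame('scene');cv2.imwrite('pics/s12.png',a)
```

```text
[0.74226508 0.05590369 0.24341305] [-3.13897636e+00 -2.89782705e-03 -1.46780428e-01] 0.026086933187892524 [-1.09529787 -0.62551195  0.18094077]
```

View pics/d12.png

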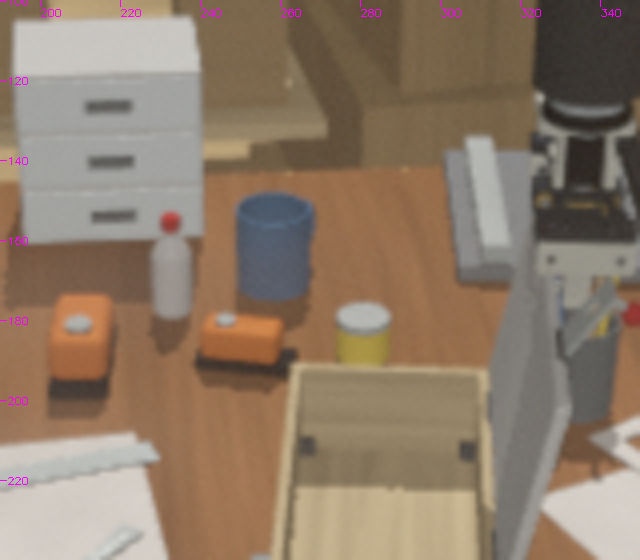

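View pics/s12.png

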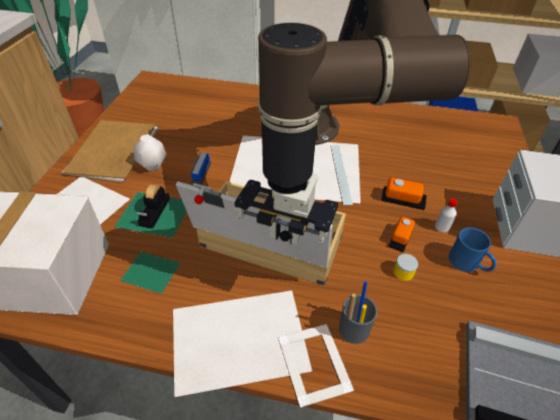

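>>> move_arm(rows=[{"delta_rot":[0,0,0],"delta_pos":[0,0,0],"hand":6},{"delta_rot":[0,0,0],"delta_pos":[0,0,0],"hand":6},{"delta_rot":[0,0,0],"delta_pos":[0,0,4],"hand":8.7},{"delta_rot":[0,0,0],"delta_pos":[0,0,5],"hand":8.7},{"delta_rot":[0,0,0],"delta_pos":[-3.4,3.9,0],"hand":8.7},{"delta_rot":[0,0,0],"delta_pos":[-3.5,4,0],"hand":8.7},{"delta_rot":[0,0,0],"delta_pos":[-3.5,4,0],"hand":8.7},{"delta_rot":[0,0,0],"delta_pos":[-3.5,4,0],"hand":8.7},{"delta_rot":[0,0,0],"delta_pos":[-3.5,4,0],"hand":8.7},{"delta_rot":[0,0,0],"delta_pos":[-3.5,4,0],"hand":8.7}])

```text
t: 18.4
eef_pos: [0.5427, 0.2829, 0.3324]
ee_rot: [-3.14, -0.001, -0.147]
force: [1.2, 1.2, 0.2]
width: 0.0871
```

>>> move_arm(rows=[{"delta_rot":[0,0,0],"delta_pos":[-3.2,3.8,-2],"hand":8.7},{"delta_rot":[0,0,0],"delta_pos":[0,0,-3],"hand":8.7},{"delta_rot":[0,0,0],"delta_pos":[0,0,0],"hand":8.7},{"delta_rot":[0,0,0],"delta_pos":[0,0,0],"hand":8.7},{"delta_rot":[0,0,0],"delta_pos":[0,0,0],"hand":8.7},{"delta_rot":[0,0,0],"delta_pos":[0,0,0],"hand":8.7},{"delta_rot":[0,0,0],"delta_pos":[0,0,0],"hand":8.7},{"delta_rot":[0,0,0],"delta_pos":[0,0,0],"hand":8.7},{"delta_rot":[0,0,0],"delta_pos":[0,0,0],"hand":8.7},{"delta_rot":[0,0,0],"delta_pos":[0,0,0],"hand":8.7}])

```text
t: 19.4
eef_pos: [0.5147, 0.3171, 0.2838]
ee_rot: [-3.139, -0.002, -0.147]
force: [0.6, 0.1, 0.2]
width: 0.0867
```

Run:
```python
from h import *
w,c,s=frame('wrist');print(s['eef_pos'],s['ee_rot'],s['width'],s['force'])
cv2.imwrite('pics/w13.png',w);d=grab_frame('side');cv2.imwrite('pics/d13.png',d);a=grab_frame('scene');cv2.imwrite('pics/s13.png',a)
```

```text
[0.5146669  0.31711846 0.28379561] [-3.13948154e+00 -1.57082187e-03 -1.46908338e-01] 0.08671664049500304 [0.55074449 0.12570731 0.1625955 ]
```

View pics/w13.png

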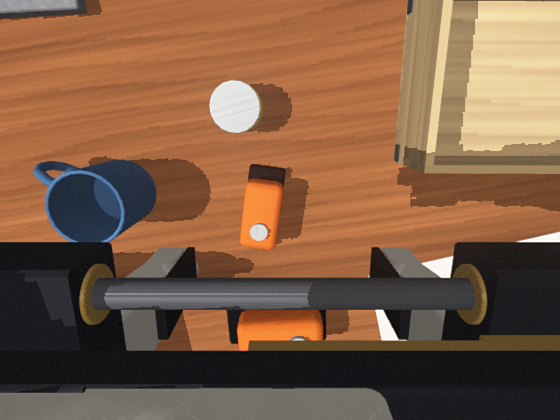

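View pics/d13.png

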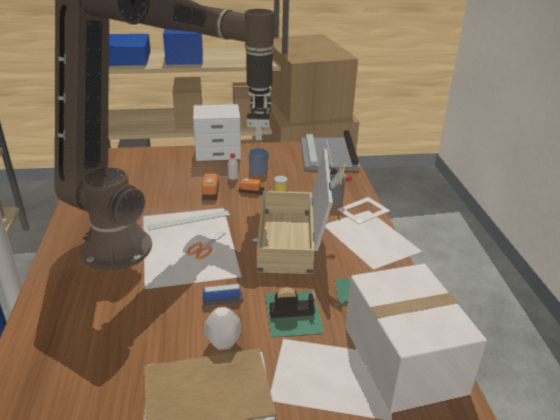

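View pics/s13.png

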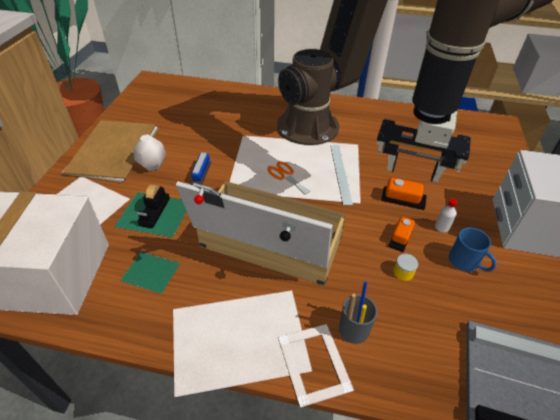

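Run:
```python
from h import *
w=cv2.imread('pics/w13.png');s=get_state();c=cam('wrist',s)
crop(w,190,70,330,260,3,'pics/w13c.png')
hs=cv2.cvtColor(w,cv2.COLOR_BGR2HSV)
m=cv2.inRange(hs,(5,215,150),(14,255,255));m[262:]=0
cs,_=cv2.findContours(m,0,2);k=max(cs,key=cv2.contourArea);r=cv2.minAreaRect(k);bx=cv2.boxPoints(r);print(r,bx)
print([pt(c,b,.046)[:2].round(4) for b in bx])
print('tin',pt(c,(235,106.5),.046),pt(c,(209.5,106.5),.046),pt(c,(260.5,106.5),.046))
print('big punch',pt(c,(238,325),.05),pt(c,(328,325),.05),pt(c,(240,312),.05))
print('mug',pt(c,(86,205),.09), 'chest inner corner',pt(c,(425,170),.0955))
```

```text
Traceback (most recent call last):
ValueError: max() iterable argument is empty
```

View pics/w13c.png

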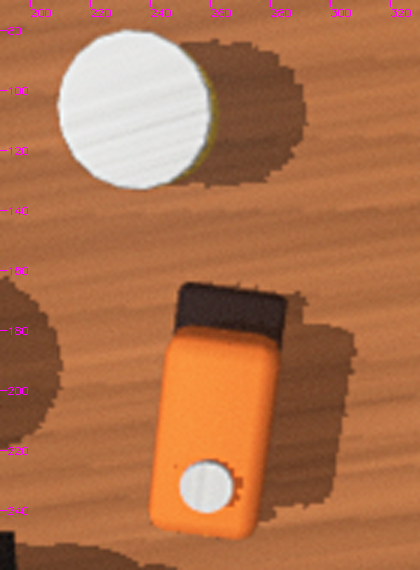

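Run:
```python
from h import *
s=get_state();c=cam('wrist',s)
for u in[(246,181),(282,184),(275,247),(240,244)]: print('punch top',pt(c,u,.046)[:2].round(4),pt(c,u,.030)[:2].round(4))
for u in[(249,165),(286,169)]: print('foot',pt(c,u,.008)[:2].round(4))
print('tin',pt(c,(235,106.5),.046),pt(c,(209.5,106.5),.046),pt(c,(260.5,106.5),.046))
print('big punch',pt(c,(238,325),.05),pt(c,(328,325),.05),pt(c,(240,312),.05))
print('mug',pt(c,(86,205),.09), 'chest inner corner',pt(c,(425,170),.0955))
S=cam('scene');print('scene punch front',pt(S,(394,237),.0),pt(S,(398.5,221),.046),'glue',pt(S,(447,230),0),'bigpunch',pt(S,(385,200),0),pt(S,(424,208),0))
```

```text
punch top [0.5227 0.3584] [0.5201 0.3606]
punch top [0.5135 0.3194] [0.5105 0.3199]
punch top [0.4408 0.3385] [0.4347 0.3398]
punch top [0.4505 0.3783] [0.4448 0.3813]
foot [0.5352 0.3565]
foot [0.5239 0.3131]
tin [0.60217414 0.35597676 0.046     ] [0.6061005  0.38240356 0.046     ] [0.59824851 0.32955492 0.046     ]
big punch [0.34735734 0.3991588  0.05      ] [0.33111576 0.28915014 0.05      ] [0.36482999 0.39345976 0.05      ]
mug [0.52938444 0.51458558 0.09      ] chest inner corner [0.5161573  0.18106947 0.0955    ]
scene punch front [0.48232923 0.33046117 0.        ] [0.46103651 0.33298513 0.046     ] glue [0.42021462 0.48235428 0.        ] bigpunch [0.3339764  0.30044101 0.        ] [0.34247037 0.41929297 0.        ]
```

>>> move_arm(rows=[{"delta_rot":[0,0,-3.3],"delta_pos":[-1.7,1.5,-2],"hand":8.7},{"delta_rot":[0,0,-3.3],"delta_pos":[-1.6,1.6,-4],"hand":8.7},{"delta_rot":[0,0,0],"delta_pos":[0,0,-5],"hand":8.7},{"delta_rot":[0,0,0],"delta_pos":[0,0,-5],"hand":8.7},{"delta_rot":[0,0,0],"delta_pos":[0,0,-4],"hand":8.7},{"delta_rot":[0,0,0],"delta_pos":[0,0,-3],"hand":8.7},{"delta_rot":[0,0,0],"delta_pos":[0,0,-2],"hand":8.7},{"delta_rot":[0,0,0],"delta_pos":[0,0,0],"hand":8.7},{"delta_rot":[0,0,0],"delta_pos":[0,0,0],"hand":6},{"delta_rot":[0,0,0],"delta_pos":[0,0,0],"hand":3.5}], force=30)

```text
t: 20.55
eef_pos: [0.4823, 0.3491, 0.0352]
ee_rot: [-3.137, -0.003, -0.262]
force: [0.1, 0.9, 0.5]
width: 0.0757
```

>>> move_arm(rows=[{"delta_rot":[0,0,0],"delta_pos":[0,0,0],"hand":3.5},{"delta_rot":[0,0,0],"delta_pos":[0,0,0],"hand":3.5},{"delta_rot":[0,0,0],"delta_pos":[0,0,0],"hand":3.5},{"delta_rot":[0,0,0],"delta_pos":[0,0,0],"hand":3.5},{"delta_rot":[0,0,0],"delta_pos":[0,0,2],"hand":3.5},{"delta_rot":[0,0,0],"delta_pos":[0,0,4],"hand":3.5},{"delta_rot":[0,0,0],"delta_pos":[0,0,5],"hand":3.5},{"delta_rot":[0,0,0],"delta_pos":[0,0,4.5],"hand":3.5},{"delta_rot":[0,0,0],"delta_pos":[0,0,1],"hand":3.5},{"delta_rot":[0,0,0],"delta_pos":[0,0,0],"hand":3.5}])

```text
t: 21.55
eef_pos: [0.482, 0.3489, 0.2007]
ee_rot: [-3.136, -0.003, -0.262]
force: [-0.8, 0.3, -2.7]
width: 0.044
```

Run:
```python
from h import *
w,c,s=frame('scene');print(get_state()['eef_pos'],get_state()['ee_rot'],s['width'],s['force'])
cv2.imwrite('pics/s14.png',w)
e=np.radians(-8.4);c0=np.array([.574,-.010]);M=np.array([[np.cos(e),-np.sin(e)],[np.sin(e),np.cos(e)]])
for n,p in dict(punch=(0,0),st=(0,-.07),tin=(0,.075)).items(): print(n,c0+M@p)
```

```text
[0.48115487 0.34806798 0.19848912] [-3.13886611e+00 -9.99695992e-04 -2.62291113e-01] 0.04401628287790115 [-0.75921668  0.27655552 -2.65048725]
punch [ 0.574 -0.01 ]
st [ 0.56377419 -0.07924906]
tin [0.58495623 0.06419542]
```

View pics/s14.png

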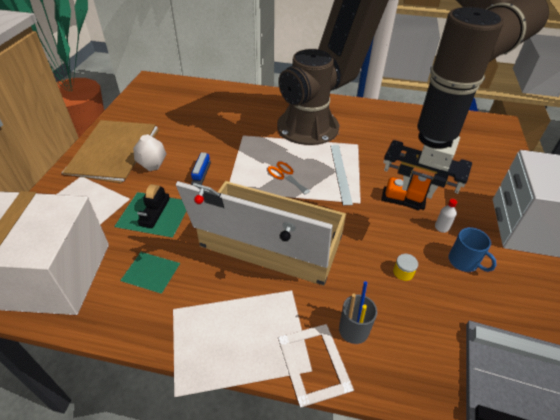

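>>> move_arm(rows=[{"delta_rot":[0,0,0],"delta_pos":[1,-3,0],"hand":3.5},{"delta_rot":[0,0,1.1],"delta_pos":[1.2,-4.7,0],"hand":3.5},{"delta_rot":[0,0,1.1],"delta_pos":[1.2,-4.7,0],"hand":3.5},{"delta_rot":[0,0,1.1],"delta_pos":[1.2,-4.7,0],"hand":3.5},{"delta_rot":[0,0,1.1],"delta_pos":[1.2,-4.7,0],"hand":3.5},{"delta_rot":[0,0,1.1],"delta_pos":[1.2,-4.7,0],"hand":3.5},{"delta_rot":[0,0,1.1],"delta_pos":[1.2,-4.7,0],"hand":3.5},{"delta_rot":[0,0,0],"delta_pos":[1.1,-4.6,0],"hand":3.5},{"delta_rot":[0,0,0],"delta_pos":[0,0,-1],"hand":3.5},{"delta_rot":[0,0,0],"delta_pos":[0,0,-3],"hand":3.5}])

```text
t: 22.6
eef_pos: [0.5752, -0.0115, 0.158]
ee_rot: [-3.139, -0.003, -0.15]
force: [0.2, 0.5, -2.6]
width: 0.0441
```

>>> move_arm(rows=[{"delta_rot":[0,0,0],"delta_pos":[0,0,-4],"hand":3.5},{"delta_rot":[0,0,0],"delta_pos":[0,0,-3],"hand":3.5},{"delta_rot":[0,0,0],"delta_pos":[0,0,-2.5],"hand":3.5},{"delta_rot":[0,0,0],"delta_pos":[0,0,-1.4],"hand":3.5},{"delta_rot":[0,0,0],"delta_pos":[0,0,0],"hand":3.5},{"delta_rot":[0,0,0],"delta_pos":[0,0,0],"hand":6},{"delta_rot":[0,0,0],"delta_pos":[0,0,0],"hand":7},{"delta_rot":[0,0,0],"delta_pos":[0,0,0],"hand":7},{"delta_rot":[0,0,0],"delta_pos":[0,0,3],"hand":7},{"delta_rot":[0,0,0],"delta_pos":[0,0,5],"hand":7}])

```text
t: 23.6
eef_pos: [0.5726, -0.0102, 0.1285]
ee_rot: [-3.141, 0.004, -0.147]
force: [1.0, 0.7, 0.1]
width: 0.0691
```

Run:
```python
from h import *
w,c,s=frame('wrist');print(get_state()['eef_pos'],get_state()['ee_rot'],s['width'],s['force'])
cv2.imwrite('pics/w15.png',w)
```

```text
[ 0.5782116  -0.00951416  0.13941263] [-3.13761658 -0.01099637 -0.14476561] 0.06908750906742323 [1.0189967  0.67921531 0.05373273]
```

View pics/w15.png

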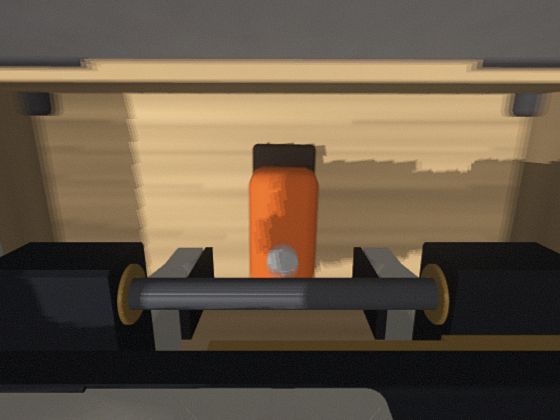

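>>> move_arm(rows=[{"delta_rot":[0,0,0],"delta_pos":[0,0,4],"hand":8.7},{"delta_rot":[0,0,0],"delta_pos":[0.4,4.5,2],"hand":8.7},{"delta_rot":[0,0,0],"delta_pos":[0.4,4.9,0],"hand":8.7},{"delta_rot":[0,0,0],"delta_pos":[0.4,4.9,0],"hand":8.7},{"delta_rot":[0,0,0],"delta_pos":[0.4,4.9,0],"hand":8.7},{"delta_rot":[0,0,0],"delta_pos":[0.4,4.9,0],"hand":8.7},{"delta_rot":[0,0,0],"delta_pos":[0.4,4.9,0],"hand":8.7},{"delta_rot":[0,0,0],"delta_pos":[0,3,0],"hand":8.7},{"delta_rot":[0,0,0],"delta_pos":[0,0,0],"hand":8.7},{"delta_rot":[0,0,0],"delta_pos":[0,0,0],"hand":8.7}])

```text
t: 24.65
eef_pos: [0.5984, 0.3111, 0.1901]
ee_rot: [-3.139, -0.002, -0.145]
force: [0.1, 0.0, -0.0]
width: 0.0871
```

Run:
```python
from h import *
w,c,s=frame('wrist');print(s['eef_pos'],s['ee_rot'],s['width'])
cv2.imwrite('pics/w16.png',w);a=grab_frame('scene');cv2.imwrite('pics/s16.png',a)
h=cv2.cvtColor(w,cv2.COLOR_BGR2HSV)
```

```text
[0.59836732 0.31111422 0.19014406] [-3.13879312e+00 -2.06509276e-03 -1.45310317e-01] 0.08710571719682715
```

View pics/w16.png

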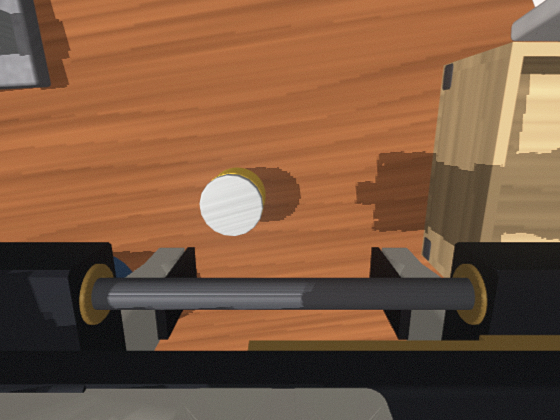

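View pics/s16.png

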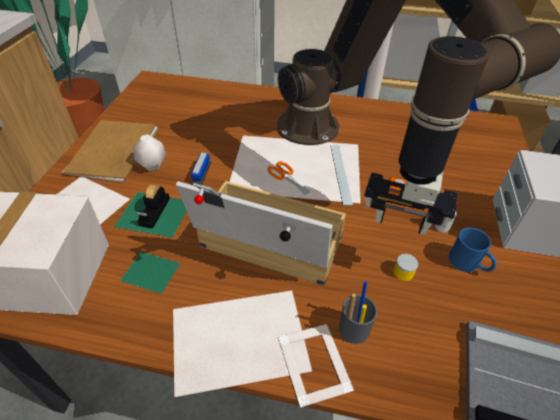

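Run:
```python
from h import *
s=get_state();c=cam('wrist',s);p=pt(c,(232,204.5),.046);print(p,(p-s['eef_pos'])*100)
```

```text
[0.60381241 0.35347758 0.046     ] [  0.52675728   4.38435358 -14.42511705]
```

>>> move_arm(rows=[{"delta_rot":[0,0,0],"delta_pos":[0.3,2.2,0],"hand":8.7},{"delta_rot":[0,0,0],"delta_pos":[0.2,2.2,0],"hand":8.7},{"delta_rot":[0,0,0],"delta_pos":[0,0,-4],"hand":8.7},{"delta_rot":[0,0,0],"delta_pos":[0,0,-5],"hand":8.7},{"delta_rot":[0,0,0],"delta_pos":[0,0,-4],"hand":8.7},{"delta_rot":[0,0,0],"delta_pos":[0,0,-2.5],"hand":8.7},{"delta_rot":[0,0,0],"delta_pos":[0,0,0],"hand":8.7},{"delta_rot":[0,0,0],"delta_pos":[0,0,0],"hand":5},{"delta_rot":[0,0,0],"delta_pos":[0,0,0],"hand":4.5},{"delta_rot":[0,0,0],"delta_pos":[0,0,0],"hand":4.5}], force=25)

```text
t: 25.75
eef_pos: [0.6047, 0.3549, 0.0372]
ee_rot: [-3.137, -0.004, -0.147]
force: [-0.4, 0.3, -0.7]
width: 0.0689
```

>>> move_arm(rows=[{"delta_rot":[0,0,0],"delta_pos":[0,0,0],"hand":4.5},{"delta_rot":[0,0,0],"delta_pos":[0,0,0],"hand":4.5},{"delta_rot":[0,0,0],"delta_pos":[0,0,2],"hand":4.5},{"delta_rot":[0,0,0],"delta_pos":[0,0,4],"hand":4.5},{"delta_rot":[0,0,0],"delta_pos":[0,0,5],"hand":4.5},{"delta_rot":[0,0,0],"delta_pos":[0,-2,4],"hand":4.5},{"delta_rot":[0,0,0],"delta_pos":[-0.5,-4.5,0],"hand":4.5},{"delta_rot":[0,0,0],"delta_pos":[-0.4,-4.5,0],"hand":4.5},{"delta_rot":[0,0,0],"delta_pos":[-0.4,-4.5,0],"hand":4.5},{"delta_rot":[0,0,0],"delta_pos":[-0.3,-4.5,0],"hand":4.5}])

```text
t: 26.75
eef_pos: [0.5867, 0.1527, 0.185]
ee_rot: [-3.139, -0.002, -0.146]
force: [1.2, -0.0, -0.8]
width: 0.0538
```

>>> move_arm(rows=[{"delta_rot":[0,0,0],"delta_pos":[-0.3,-4.5,0],"hand":4.5},{"delta_rot":[0,0,0],"delta_pos":[0,-3,0],"hand":4.5},{"delta_rot":[0,0,0],"delta_pos":[0,0,0],"hand":4.5},{"delta_rot":[0,0,0],"delta_pos":[0,0,0],"hand":4.5},{"delta_rot":[0,0,0],"delta_pos":[0,0,0],"hand":4.5},{"delta_rot":[0,0,0],"delta_pos":[0,0,0],"hand":4.5},{"delta_rot":[0,0,0],"delta_pos":[0,0,0],"hand":4.5},{"delta_rot":[0,0,0],"delta_pos":[0,0,0],"hand":4.5},{"delta_rot":[0,0,0],"delta_pos":[0,0,0],"hand":4.5},{"delta_rot":[0,0,0],"delta_pos":[0,0,0],"hand":4.5}])

```text
t: 27.75
eef_pos: [0.5846, 0.0795, 0.1847]
ee_rot: [-3.14, -0.001, -0.146]
force: [1.1, 0.1, -1.5]
width: 0.0536
```

>>> move_arm(rows=[{"delta_rot":[0,0,0],"delta_pos":[0,-1.4,-2],"hand":4.5},{"delta_rot":[0,0,0],"delta_pos":[0,0,-4],"hand":4.5},{"delta_rot":[0,0,0],"delta_pos":[0,0,-4],"hand":4.5},{"delta_rot":[0,0,0],"delta_pos":[0,0,-2.5],"hand":4.5},{"delta_rot":[0,0,0],"delta_pos":[0,0,-1.2],"hand":4.5},{"delta_rot":[0,0,0],"delta_pos":[0,0,0],"hand":4.5},{"delta_rot":[0,0,0],"delta_pos":[0,0,0],"hand":6.3},{"delta_rot":[0,0,0],"delta_pos":[0,0,0],"hand":6.3},{"delta_rot":[0,0,0],"delta_pos":[0,0,2],"hand":6.3},{"delta_rot":[0,0,0],"delta_pos":[0,0,5],"hand":6.3}])

```text
t: 28.75
eef_pos: [0.5825, 0.0646, 0.1162]
ee_rot: [3.141, 0.004, -0.147]
force: [1.9, 0.8, -0.1]
width: 0.0629
```

>>> move_arm(rows=[{"delta_rot":[0,0,0],"delta_pos":[0,0,5],"hand":8.7},{"delta_rot":[0,0,0],"delta_pos":[-2,-4,1],"hand":8.7},{"delta_rot":[0,0,1.4],"delta_pos":[-2.5,-4.3,0],"hand":8.7},{"delta_rot":[0,0,1.4],"delta_pos":[-2.5,-4.3,0],"hand":8.7},{"delta_rot":[0,0,1.4],"delta_pos":[-2.5,-4.3,0],"hand":8.7},{"delta_rot":[0,0,1.4],"delta_pos":[-2.5,-4.3,0],"hand":8.7},{"delta_rot":[0,0,1.4],"delta_pos":[-2,-4.3,0],"hand":8.7},{"delta_rot":[0,0,1.4],"delta_pos":[-2,-4.3,0],"hand":8.7},{"delta_rot":[0,0,0],"delta_pos":[-2,-4,0],"hand":8.7},{"delta_rot":[0,0,0],"delta_pos":[0,0,0],"hand":8.7}])

```text
t: 29.75
eef_pos: [0.4027, -0.2762, 0.1794]
ee_rot: [-3.14, -0.004, -0.005]
force: [0.2, -0.2, -0.4]
width: 0.0872
```

Run:
```python
from h import *
w,c,s=frame('wrist');print(s['eef_pos'],s['ee_rot'],s['width'])
cv2.imwrite('pics/w17.png',w);a=grab_frame('scene');d=grab_frame('side');crop(a,180,130,380,290,4,'pics/s17.png');cv2.imwrite('pics/d17.png',d)
```

```text
[ 0.40268765 -0.27622853  0.17937206] [-3.14047444 -0.00401318 -0.00465883] 0.08721420521177829
```

View pics/w17.png

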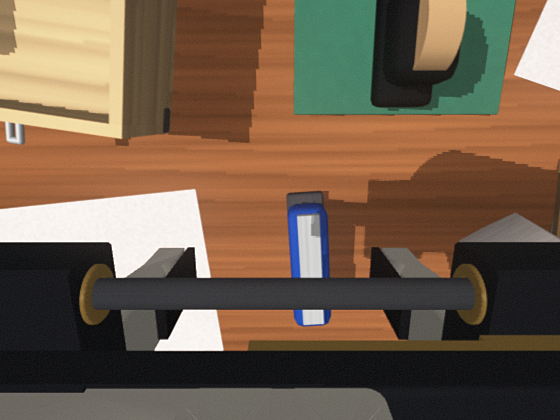

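View pics/d17.png

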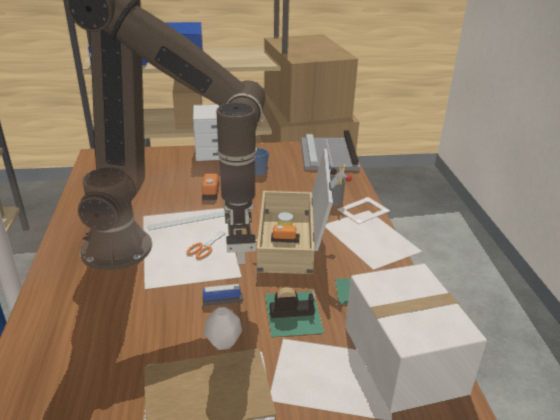

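Run:
```python
from h import *
s=get_state();c=cam('wrist',s);print(s['eef_pos'])
for n,u in dict(TL=(288,207),TR=(326,205),BL=(295,325),BR=(330,324),gTL=(298,213),gTR=(320,213),gBL=(303,323),gBR=(323,323)).items(): print(n,pt(c,u,.046)[:2].round(4),pt(c,u,.04)[:2].round(4))
print('foot',pt(c,(287,195),.006),pt(c,(322,192),.006))
from fk import *
q,cst=ik([.350,-.300,.033],R.from_euler('xyz',[np.pi,0,.05]).as_matrix(),s['q']);print(q,cst)
for x in(.34,.345,.355,.36,.37):
  q,cst=ik([x,-.300,.033],R.from_euler('xyz',[np.pi,0,.05]).as_matrix(),s['q']);print(x,q.round(2),cst)
```

```text
[ 0.40488042 -0.27308773  0.17894522]
TL [ 0.4048 -0.2762] [ 0.4032 -0.2763]
TR [ 0.4064 -0.3071] [ 0.4049 -0.3078]
BL [ 0.2953 -0.2827] [ 0.2913 -0.2829]
BR [ 0.2963 -0.3141] [ 0.2923 -0.315 ]
gTL [ 0.3997 -0.2844] [ 0.398  -0.2846]
gTR [ 0.3997 -0.3024] [ 0.398 -0.303]
gBL [ 0.2973 -0.2898] [ 0.2934 -0.2902]
gBR [ 0.2973 -0.3078] [ 0.2934 -0.3086]
foot [ 0.4059625  -0.27579555  0.006     ] [ 0.40873947 -0.30814737  0.006     ]
[-2.79594978e-01  2.78708025e-01 -7.12877442e-01 -4.82035195e-07
 -5.79211398e-01  1.90039128e+00] 8.347955150676467e-14
0.34 [-0.29  0.27 -0.73 -0.   -0.57  1.91] 1.4202044860290458e-12
0.345 [-0.28  0.27 -0.72 -0.   -0.58  1.9 ] 3.60837174056771e-13
0.355 [-0.28  0.28 -0.7  -0.   -0.58  1.9 ] 1.7491840677997237e-14
0.36 [-0.27  0.29 -0.7  -0.   -0.59  1.89] 4.069132398378049e-15
0.37 [-0.27  0.3  -0.68 -0.   -0.59  1.89] 2.179920224135378e-15
```

>>> move_arm(rows=[{"delta_rot":[0,0,2],"delta_pos":[-2.7,-1.3,0],"hand":8.7},{"delta_rot":[0,0,1.7],"delta_pos":[-2.8,-1.3,0],"hand":8.7},{"delta_rot":[0,0,0],"delta_pos":[0,0,-3],"hand":8.7},{"delta_rot":[0,0,0],"delta_pos":[0,0,-4],"hand":8.7},{"delta_rot":[0,0,0],"delta_pos":[0,0,-4],"hand":8.7},{"delta_rot":[0,0,0],"delta_pos":[0,0,-2.5],"hand":8.7},{"delta_rot":[0,0,0],"delta_pos":[0,0,-1],"hand":8.7},{"delta_rot":[0,0,0],"delta_pos":[0,0,0],"hand":6},{"delta_rot":[0,0,0],"delta_pos":[0,0,0],"hand":2.5},{"delta_rot":[0,0,0],"delta_pos":[0,0,0],"hand":2.5}], force=30)

```text
t: 30.9
eef_pos: [0.3509, -0.2989, 0.0342]
ee_rot: [-3.141, -0.004, 0.065]
force: [0.4, -0.1, 0.9]
width: 0.0688
```

>>> move_arm(rows=[{"delta_rot":[0,0,0],"delta_pos":[0,0,0],"hand":2.5},{"delta_rot":[0,0,0],"delta_pos":[0,0,0],"hand":2.5},{"delta_rot":[0,0,0],"delta_pos":[0,0,0],"hand":2.5},{"delta_rot":[0,0,0],"delta_pos":[0,0,2],"hand":2.5},{"delta_rot":[0,0,0],"delta_pos":[0,0,4],"hand":2.5},{"delta_rot":[0,0,0],"delta_pos":[0,0,5],"hand":2.5},{"delta_rot":[0,0,0],"delta_pos":[0,0,4],"hand":2.5},{"delta_rot":[0,0,0],"delta_pos":[0,0,1],"hand":2.5},{"delta_rot":[0,0,0],"delta_pos":[0,0,0],"hand":2.5},{"delta_rot":[0,0,0],"delta_pos":[0,0,0],"hand":2.5}])

```text
t: 31.9
eef_pos: [0.3487, -0.2983, 0.1915]
ee_rot: [-3.138, -0.0, 0.064]
force: [-0.4, -0.7, -1.6]
width: 0.0335
```

Run:
```python
from h import *
w,c,s=frame('side');print(get_state()['eef_pos'],get_state()['ee_rot'],s['width'],s['force'])
crop(w,170,180,350,340,4,'pics/d18.png')
```

```text
[ 0.34850396 -0.29826471  0.19100743] [-3.13802265e+00  9.17548361e-04  6.40239816e-02] 0.03353089014531885 [-0.42111099 -0.67458911 -1.61362265]
```

View pics/d18.png

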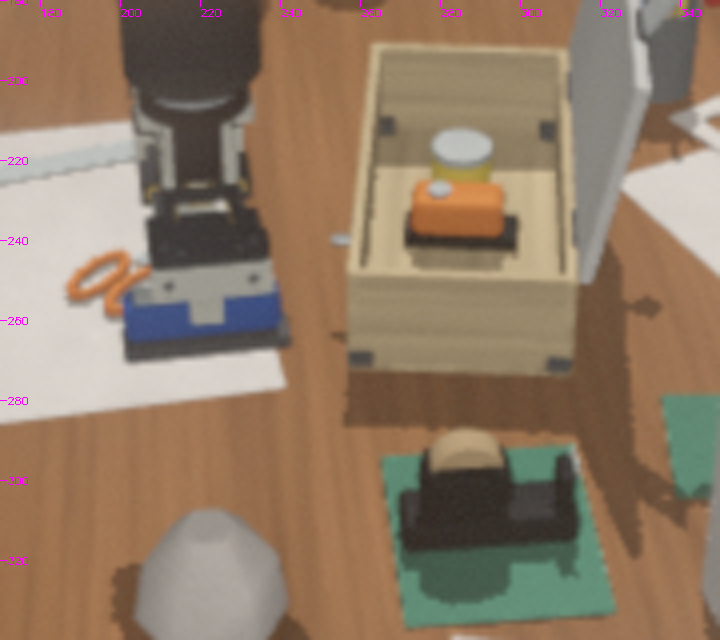

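>>> move_arm(rows=[{"delta_rot":[0,0,-1.5],"delta_pos":[2,2.1,0],"hand":2.5},{"delta_rot":[0,0,-1.5],"delta_pos":[3,3.1,0],"hand":2.5},{"delta_rot":[0,0,-1.5],"delta_pos":[3,3.1,0],"hand":2.5},{"delta_rot":[0,0,-1.5],"delta_pos":[3,3.1,0],"hand":2.5},{"delta_rot":[0,0,-1.5],"delta_pos":[3,3.1,0],"hand":2.5},{"delta_rot":[0,0,-1.5],"delta_pos":[3,3.1,0],"hand":2.5},{"delta_rot":[0,0,-1.5],"delta_pos":[3,3.1,0],"hand":2.5},{"delta_rot":[0,0,-1.6],"delta_pos":[1.5,1.2,0],"hand":2.5},{"delta_rot":[0,0,0],"delta_pos":[0,0,0],"hand":2.5},{"delta_rot":[0,0,0],"delta_pos":[0,0,0],"hand":2.5}])

```text
t: 32.95
eef_pos: [0.5636, -0.0796, 0.1903]
ee_rot: [-3.141, 0.003, -0.146]
force: [-0.6, 0.1, -1.3]
width: 0.0334
```

>>> move_arm(rows=[{"delta_rot":[0,0,0],"delta_pos":[0,0,-4],"hand":2.5},{"delta_rot":[0,0,0],"delta_pos":[0,0,-4],"hand":2.5},{"delta_rot":[0,0,0],"delta_pos":[0,0,-4],"hand":2.5},{"delta_rot":[0,0,0],"delta_pos":[0,0,-1.7],"hand":2.5},{"delta_rot":[0,0,0],"delta_pos":[0,0,-1],"hand":2.5},{"delta_rot":[0,0,0],"delta_pos":[0,0,0],"hand":2.5},{"delta_rot":[0,0,0],"delta_pos":[0,0,0],"hand":5},{"delta_rot":[0,0,0],"delta_pos":[0,0,0],"hand":5},{"delta_rot":[0,0,0],"delta_pos":[0,0,2],"hand":5},{"delta_rot":[0,0,0],"delta_pos":[0,0,5],"hand":5}])

```text
t: 33.95
eef_pos: [0.5606, -0.0805, 0.1118]
ee_rot: [3.141, 0.009, -0.148]
force: [0.7, 0.5, -0.6]
width: 0.0498
```

>>> move_arm(rows=[{"delta_rot":[0,0,0],"delta_pos":[0,0,5],"hand":5},{"delta_rot":[0,0,0],"delta_pos":[0,0,5],"hand":3},{"delta_rot":[0,0,0],"delta_pos":[0,0,5],"hand":0},{"delta_rot":[0,0,0],"delta_pos":[0,0,5],"hand":0},{"delta_rot":[0,0,0],"delta_pos":[0,0,4],"hand":0},{"delta_rot":[0,0,0],"delta_pos":[0,0,0],"hand":0},{"delta_rot":[0,0,0],"delta_pos":[0,0,0],"hand":0},{"delta_rot":[0,0,0],"delta_pos":[0,0,0],"hand":0},{"delta_rot":[0,0,0],"delta_pos":[0,0,0],"hand":0},{"delta_rot":[0,0,0],"delta_pos":[0,0,0],"hand":0}])

```text
t: 34.95
eef_pos: [0.5642, -0.0798, 0.3544]
ee_rot: [-3.14, 0.001, -0.147]
force: [0.8, -0.3, 0.1]
width: 0.0004
```

Run:
```python
from h import *
w,c,s=frame('wrist');print(s['eef_pos'],s['ee_rot'],s['width'])
cv2.imwrite('pics/w19.png',w);a=grab_frame('scene');d=grab_frame('side');cv2.imwrite('pics/s19.png',a);crop(d,190,120,380,270,4,'pics/d19.png')
```

```text
[ 0.56421897 -0.07982344  0.35444766] [-3.14015924e+00  6.39295114e-04 -1.46753524e-01] 0.00039280732788703204
```

View pics/w19.png

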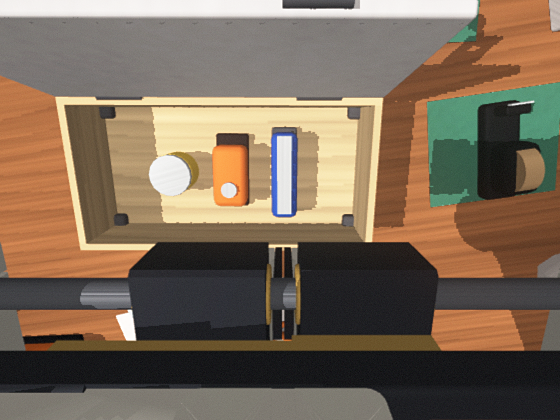

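View pics/d19.png

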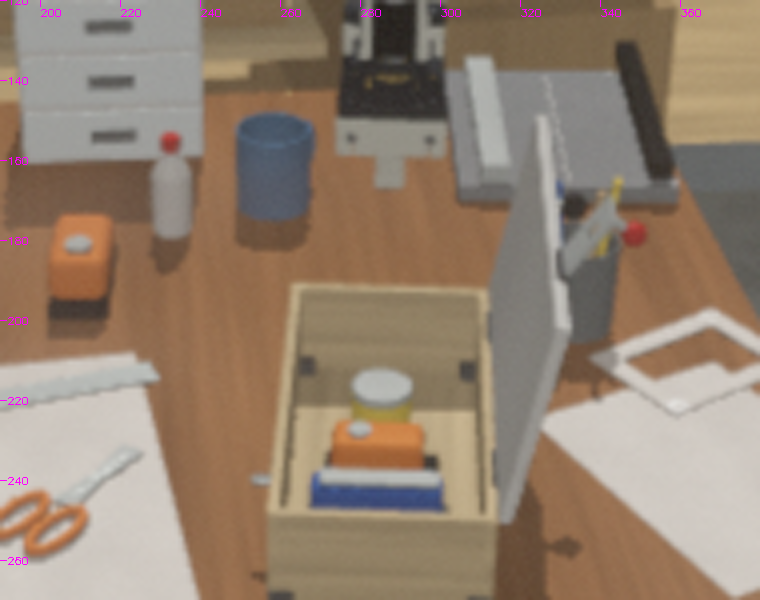

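View pics/s19.png

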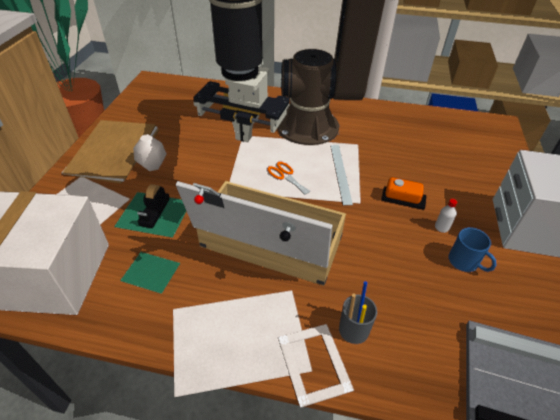

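>>> move_arm(rows=[{"delta_rot":[0,0,0],"delta_pos":[3,2.2,0],"hand":6},{"delta_rot":[0,0,0],"delta_pos":[3.7,2.9,0],"hand":6},{"delta_rot":[0,0,0],"delta_pos":[3.7,2.9,0],"hand":6},{"delta_rot":[0,0,0],"delta_pos":[3.7,2.8,0],"hand":6},{"delta_rot":[0,0,0],"delta_pos":[3.7,2.8,0],"hand":6},{"delta_rot":[0,0,0],"delta_pos":[0,0,0],"hand":6},{"delta_rot":[0,0,0],"delta_pos":[0,0,0],"hand":6},{"delta_rot":[0,0,0],"delta_pos":[0,0,0],"hand":6},{"delta_rot":[0,0,0],"delta_pos":[0,0,0],"hand":6},{"delta_rot":[0,0,0],"delta_pos":[0,0,0],"hand":6}])

```text
t: 36.1
eef_pos: [0.7421, 0.0555, 0.3571]
ee_rot: [-3.139, -0.003, -0.147]
force: [-0.5, -0.2, 0.1]
width: 0.0602
```

Run:
```python
from h import *
w,c,s=frame('scene');print(get_state()['eef_pos'],get_state()['ee_rot'],s['width'])
d=grab_frame('side');crop(w,180,120,370,290,4,'pics/s20.png')
# knob triangulate black blob: print dark candidates
for n,im,(x0,y0,x1,y1) in(('scene',w,(270,220,305,255)),('side',d,(320,160,345,180))):
    g=cv2.inRange(cv2.cvtColor(im,cv2.COLOR_BGR2GRAY)[y0:y1,x0:x1],0,60);cs,_=cv2.findContours(g,0,2)
    print(n,[(np.array(cv2.minEnclosingCircle(k)[0])+[x0,y0],cv2.contourArea(k)) for k in cs])
crop(d,300,120,380,200,8,'pics/d20.png')
```

```text
[0.74210739 0.05557618 0.35703525] [-3.13878266e+00 -3.05220694e-03 -1.47319880e-01] 0.06024232918425618
scene [(array([284.76315784, 235.71052647]), 71.0)]
side [(array([333. , 171.5]), 11.0)]
```

View pics/s20.png

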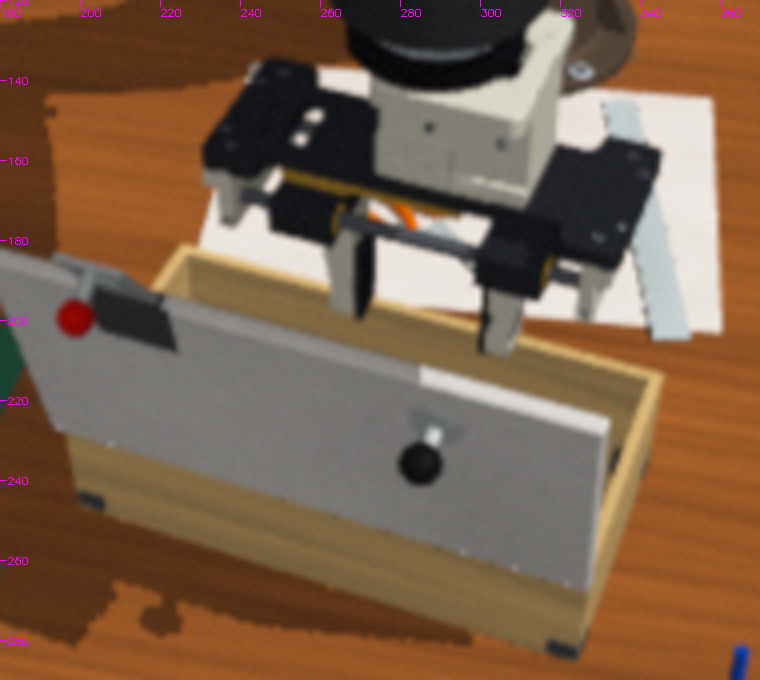

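View pics/d20.png

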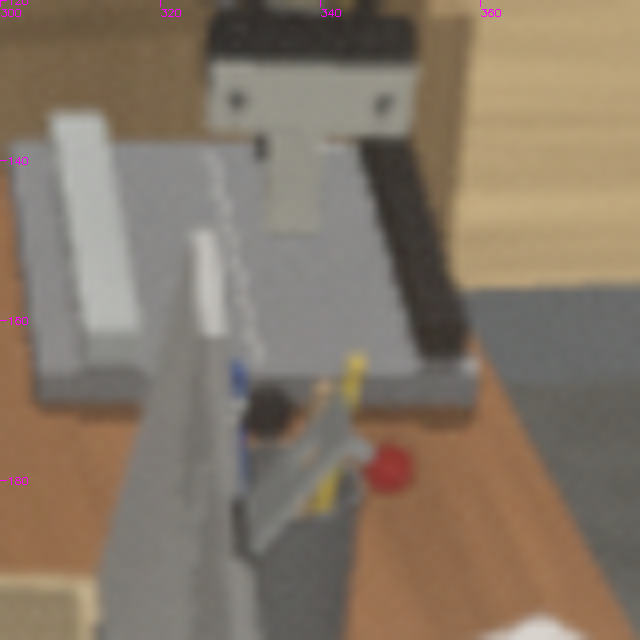

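Run:
```python
from h import *
S=cam('scene');D=cam('side')
print('knob',tri(S,(284.8,235.7),D,(333,171)))
for th in(1.7,1.75,1.8,1.85):
    O=.145*np.cos(th)-.038*np.sin(th);U=.145*np.sin(th)+.038*np.cos(th)
    e=np.radians(-8.4);print(th,np.array([.5335,.0873,.1335])+[(.145-O)*np.cos(e),(.145-O)*np.sin(e),U-.038])
```

```text
knob (array([0.74370265, 0.05580826, 0.23171931]), [np.float64(0.0011845295831022526), np.float64(0.0011845295831013174)])
1.7 [0.73270553 0.05788389 0.23439531]
1.75 [0.73950325 0.05688009 0.23140461]
1.8 [0.7461446  0.05589938 0.22807423]
1.85 [0.75261298 0.05494421 0.22441248]
```

>>> move_arm(rows=[{"delta_rot":[0,0,0],"delta_pos":[0.1,0,-3],"hand":6},{"delta_rot":[0,0,0],"delta_pos":[0,0,-4],"hand":6},{"delta_rot":[0,0,0],"delta_pos":[0,0,-2.5],"hand":6},{"delta_rot":[0,0,0],"delta_pos":[0,0,-1.7],"hand":6},{"delta_rot":[0,0,0],"delta_pos":[0,0,0],"hand":4},{"delta_rot":[0,0,0],"delta_pos":[0,0,0],"hand":1.8},{"delta_rot":[0,0,0],"delta_pos":[0,0,0],"hand":1.8},{"delta_rot":[0,0,0],"delta_pos":[0,0,0],"hand":1.8},{"delta_rot":[0,0,0],"delta_pos":[-0.4,0.06,0.2],"hand":1.8},{"delta_rot":[0,0,0],"delta_pos":[-0.5,0.07,0.2],"hand":1.8}], force=25)

```text
t: 37.2
eef_pos: [0.735, 0.0572, 0.2484]
ee_rot: [-3.14, -0.003, -0.147]
force: [2.9, -2.5, -1.1]
width: 0.022
```

>>> move_arm(rows=[{"delta_rot":[0,0,0],"delta_pos":[-1.25,0.19,0.46],"hand":1.8},{"delta_rot":[0,0,0],"delta_pos":[-1.29,0.19,0.35],"hand":1.8},{"delta_rot":[0,0,0],"delta_pos":[-1.31,0.19,0.23],"hand":1.8},{"delta_rot":[0,0,0],"delta_pos":[-1.33,0.2,0.11],"hand":1.8},{"delta_rot":[0,0,0],"delta_pos":[-1.33,0.2,-0.01],"hand":1.8},{"delta_rot":[0,0,0],"delta_pos":[-1.33,0.2,-0.13],"hand":1.8},{"delta_rot":[0,0,0],"delta_pos":[-1.31,0.19,-0.25],"hand":1.8},{"delta_rot":[0,0,0],"delta_pos":[-1.28,0.19,-0.37],"hand":1.8},{"delta_rot":[0,0,0],"delta_pos":[-1.24,0.18,-0.49],"hand":1.8},{"delta_rot":[0,0,0],"delta_pos":[-1.2,0.18,-0.6],"hand":1.8}])

```text
t: 38.2
eef_pos: [0.6054, 0.0767, 0.2434]
ee_rot: [-3.139, -0.005, -0.146]
force: [-2.3, 0.5, 9.8]
width: 0.0219
```

Run:
```python
from h import *
w,c,s=frame('side');print(get_state()['eef_pos'],get_state()['ee_rot'],s['width'],s['force'])
crop(w,190,100,350,260,4,'pics/d21.png')
```

```text
[0.6030887  0.07699943 0.24216849] [-3.13828857e+00 -2.24869954e-03 -1.46194821e-01] 0.021857383592673713 [-2.33549069  0.54898013  9.78869236]
```

View pics/d21.png

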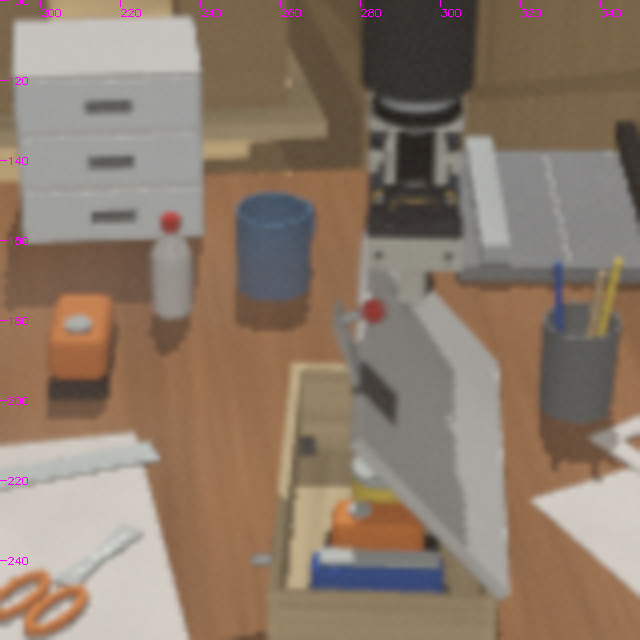

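>>> move_arm(rows=[{"delta_rot":[0,0,0],"delta_pos":[-1.14,0.17,-0.75],"hand":1.8},{"delta_rot":[0,0,0],"delta_pos":[-1.07,0.16,-0.85],"hand":1.8},{"delta_rot":[0,0,0],"delta_pos":[-0.99,0.15,-0.95],"hand":1.8},{"delta_rot":[0,0,0],"delta_pos":[-0.91,0.13,-0.99],"hand":1.8},{"delta_rot":[0,0,0],"delta_pos":[-0.82,0.12,-1.06],"hand":1.8},{"delta_rot":[0,0,0],"delta_pos":[-0.72,0.11,-1.13],"hand":1.8},{"delta_rot":[0,0,0],"delta_pos":[-0.62,0.09,-1.2],"hand":1.8},{"delta_rot":[0,0,0],"delta_pos":[-0.51,0.08,-1.2],"hand":1.8},{"delta_rot":[0,0,0],"delta_pos":[-0.2,0.03,-0.6],"hand":1.8},{"delta_rot":[0,0,0],"delta_pos":[0,0,0],"hand":1.8}])

```text
t: 39.25
eef_pos: [0.5339, 0.0874, 0.152]
ee_rot: [-3.14, 0.002, -0.147]
force: [-3.6, 4.4, -5.0]
width: 0.0222
```

Run:
```python
from h import *
w,c,s=frame('side');print(get_state()['eef_pos'],get_state()['ee_rot'],s['width'],s['force'])
crop(w,190,130,350,290,4,'pics/d22.png')
```

```text
[0.53382599 0.08741115 0.15204493] [-3.13967078e+00  2.03825992e-03 -1.46997951e-01] 0.02218055270622047 [-3.58467349  4.42492101 -4.9918747 ]
```

View pics/d22.png

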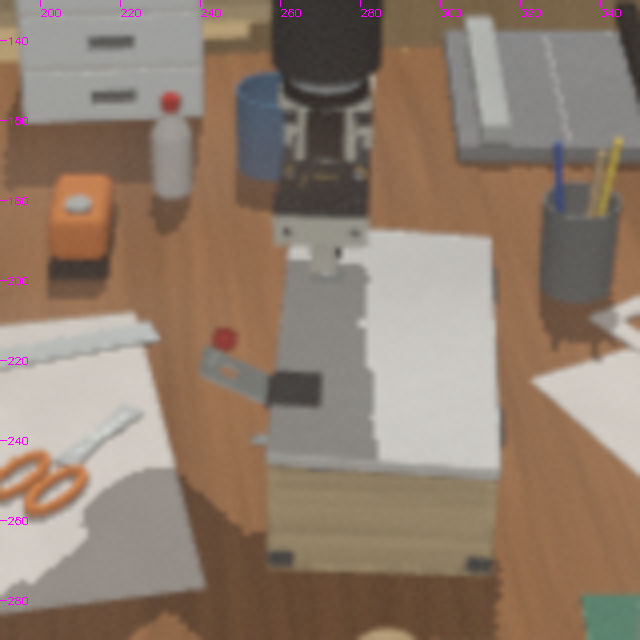

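>>> move_arm(rows=[{"delta_rot":[0,0,0],"delta_pos":[-0.1,0,-0.3],"hand":1.8},{"delta_rot":[0,0,0],"delta_pos":[-0.05,0,-0.3],"hand":1.8},{"delta_rot":[0,0,0],"delta_pos":[0,0,-0.2],"hand":1.8},{"delta_rot":[0,0,0],"delta_pos":[0,0,0],"hand":1.8},{"delta_rot":[0,0,0],"delta_pos":[0,0,0],"hand":1.8},{"delta_rot":[0,0,0],"delta_pos":[0,0,0],"hand":1.8},{"delta_rot":[0,0,0],"delta_pos":[0,0,0],"hand":1.8},{"delta_rot":[0,0,0],"delta_pos":[0,0,0],"hand":1.8},{"delta_rot":[0,0,0],"delta_pos":[0,0,0],"hand":1.8},{"delta_rot":[0,0,0],"delta_pos":[0,0,0],"hand":1.8}])

```text
t: 40.3
eef_pos: [0.5326, 0.0876, 0.1453]
ee_rot: [-3.139, 0.001, -0.147]
force: [-7.9, 6.0, 6.1]
width: 0.0221
```

>>> move_arm(rows=[{"delta_rot":[0,0,0],"delta_pos":[0,0,-0.2],"hand":1.8},{"delta_rot":[0,0,0],"delta_pos":[0,0,-0.2],"hand":1.8},{"delta_rot":[0,0,0],"delta_pos":[0,0,0],"hand":1.8},{"delta_rot":[0,0,0],"delta_pos":[0,0,0],"hand":1.8},{"delta_rot":[0,0,0],"delta_pos":[0,0,0],"hand":1.8},{"delta_rot":[0,0,0],"delta_pos":[0,0,0],"hand":1.8},{"delta_rot":[0,0,0],"delta_pos":[0,0,0],"hand":1.8},{"delta_rot":[0,0,0],"delta_pos":[0,0,0],"hand":1.8},{"delta_rot":[0,0,0],"delta_pos":[0,0,0],"hand":1.8},{"delta_rot":[0,0,0],"delta_pos":[0,0,0],"hand":1.8}])

```text
t: 41.3
eef_pos: [0.534, 0.0875, 0.1439]
ee_rot: [-3.139, -0.002, -0.146]
force: [-12.3, 3.8, 23.9]
width: 0.0223
```

Run:
```python
from h import *
w,c,s=frame('side');print(get_state()['eef_pos'],get_state()['force'])
crop(w,240,180,340,290,7,'pics/d23.png')
```

```text
[0.53400641 0.08743927 0.14385992] [-11.82909445   3.11043016  23.01167233]
```

View pics/d23.png

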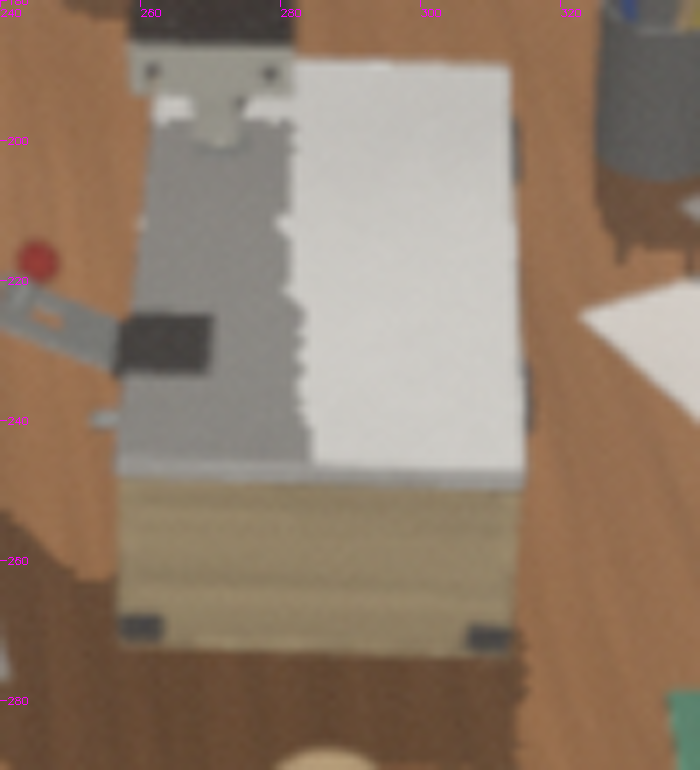

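>>> move_arm(rows=[{"delta_rot":[0,0,0],"delta_pos":[0,0,0.3],"hand":6},{"delta_rot":[0,0,0],"delta_pos":[0,0,0],"hand":6},{"delta_rot":[0,0,0],"delta_pos":[0,0,0],"hand":6},{"delta_rot":[0,0,0],"delta_pos":[0,0,4],"hand":6},{"delta_rot":[0,0,0],"delta_pos":[0,0,5],"hand":6},{"delta_rot":[0,0,0],"delta_pos":[-2,-3,2],"hand":6},{"delta_rot":[-0.5,-3.3,0],"delta_pos":[-2.2,-3.5,0],"hand":5},{"delta_rot":[-0.5,-3.3,0],"delta_pos":[-2.2,-3.5,0],"hand":5},{"delta_rot":[-0.5,-3.3,0],"delta_pos":[-2.2,-3.5,0],"hand":5},{"delta_rot":[0,0,0],"delta_pos":[-2.3,-3,0],"hand":5}])

```text
t: 42.35
eef_pos: [0.4229, -0.0796, 0.2536]
ee_rot: [-3.141, -0.178, -0.146]
force: [0.1, -0.1, 0.4]
width: 0.0503
```

>>> move_arm(rows=[{"delta_rot":[0,0,0],"delta_pos":[0,0,0],"hand":5},{"delta_rot":[0,0,0],"delta_pos":[0,0,0],"hand":5},{"delta_rot":[0,0,0],"delta_pos":[0,0,0],"hand":5},{"delta_rot":[0,0,0],"delta_pos":[0,0,0],"hand":5},{"delta_rot":[0,0,0],"delta_pos":[0,0,0],"hand":5},{"delta_rot":[0,0,0],"delta_pos":[0,0,0],"hand":5},{"delta_rot":[0,0,0],"delta_pos":[0,0,0],"hand":5},{"delta_rot":[0,0,0],"delta_pos":[0,0,0],"hand":5},{"delta_rot":[0,0,0],"delta_pos":[0,0,0],"hand":5},{"delta_rot":[0,0,0],"delta_pos":[0,0,0],"hand":5}])

```text
t: 43.35
eef_pos: [0.4256, -0.078, 0.2544]
ee_rot: [-3.14, -0.176, -0.147]
force: [-0.7, -0.5, -0.6]
width: 0.0496
```

Run:
```python
from h import *
w,c,s=frame('wrist');print(s['eef_pos'],s['ee_rot'],s['force'])
cv2.imwrite('pics/w24.png',w);m=masks(w)['red'];cs,_=cv2.findContours(m,0,2)
for k in cs:
    if cv2.contourArea(k)>20:
        u,r=cv2.minEnclosingCircle(k);print(u,r,pt(c,u,.148))
d=grab_frame('side');crop(d,230,180,330,290,6,'pics/d24.png')
```

```text
[ 0.425564   -0.07796312  0.25440928] [-3.14017617 -0.17624964 -0.14669557] [-0.70139129 -0.51162976 -0.55869011]
(281.6153869628906, 232.84616088867188) 12.385663986206055 [ 0.43096617 -0.07698199  0.148     ]
```

View pics/w24.png

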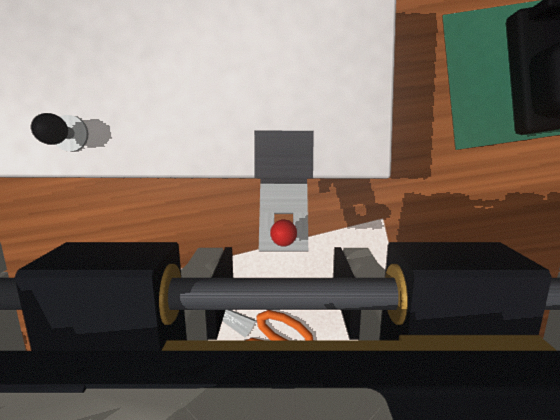

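View pics/d24.png

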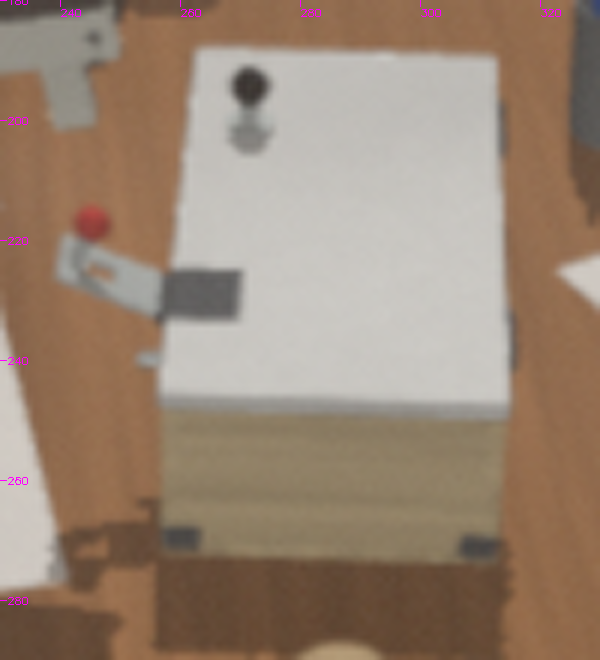

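Run:
```python
import numpy as np
o,u=.026,-.054;e=np.radians(-8.4)
f=lambda t:np.array([-(np.cos(t)*o-np.sin(t)*u)*np.cos(e),-(np.cos(t)*o-np.sin(t)*u)*np.sin(e),np.sin(t)*o+np.cos(t)*u])*100
T=np.linspace(2.13,0,21)
print([(f(T[i+1])-f(T[i])).round(2).tolist() for i in range(20)])
```

```text
[[-0.52, 0.08, -0.37], [-0.47, 0.07, -0.42], [-0.43, 0.06, -0.47], [-0.37, 0.06, -0.51], [-0.32, 0.05, -0.55], [-0.26, 0.04, -0.58], [-0.2, 0.03, -0.61], [-0.13, 0.02, -0.62], [-0.06, 0.01, -0.63], [0.0, -0.0, -0.64], [0.07, -0.01, -0.63], [0.14, -0.02, -0.62], [0.2, -0.03, -0.6], [0.26, -0.04, -0.58], [0.32, -0.05, -0.55], [0.38, -0.06, -0.51], [0.43, -0.06, -0.47], [0.48, -0.07, -0.42], [0.52, -0.08, -0.36], [0.55, -0.08, -0.31]]
```

>>> move_arm(rows=[{"delta_rot":[0,0,0],"delta_pos":[0.15,0,-3],"hand":5},{"delta_rot":[0,0,0],"delta_pos":[0,0,-3],"hand":5},{"delta_rot":[0,0,0],"delta_pos":[0,0,-2],"hand":5},{"delta_rot":[0,0,0],"delta_pos":[0,0,-0.9],"hand":5},{"delta_rot":[0,0,0],"delta_pos":[0,0,0],"hand":4},{"delta_rot":[0,0,0],"delta_pos":[0,0,0],"hand":1.5},{"delta_rot":[0,0,0],"delta_pos":[0,0,0],"hand":1.5},{"delta_rot":[0,0,0],"delta_pos":[0,0,0],"hand":1.5},{"delta_rot":[0,0,0],"delta_pos":[0,0,0],"hand":1.5},{"delta_rot":[0,0,0],"delta_pos":[0,0,0],"hand":1.5}], force=12)

```text
t: 44.45
eef_pos: [0.4269, -0.0782, 0.1658]
ee_rot: [-3.141, -0.176, -0.147]
force: [-0.7, -2.1, 2.6]
width: 0.0191
```

>>> move_arm(rows=[{"delta_rot":[0,0,0],"delta_pos":[-0.52,0.08,-0.37],"hand":1.5},{"delta_rot":[0,0,0],"delta_pos":[-0.47,0.07,-0.42],"hand":1.5},{"delta_rot":[0,0,0],"delta_pos":[-0.43,0.06,-0.47],"hand":1.5},{"delta_rot":[0,0,0],"delta_pos":[-0.37,0.06,-0.51],"hand":1.5},{"delta_rot":[0,0,0],"delta_pos":[-0.32,0.05,-0.55],"hand":1.5},{"delta_rot":[0,0,0],"delta_pos":[-0.26,0.04,-0.58],"hand":1.5},{"delta_rot":[0,0,0],"delta_pos":[-0.2,0.03,-0.61],"hand":1.5},{"delta_rot":[0,0,0],"delta_pos":[-0.13,0.02,-0.62],"hand":1.5},{"delta_rot":[0,0,0],"delta_pos":[-0.06,0.01,-0.63],"hand":1.5},{"delta_rot":[0,0,0],"delta_pos":[0,0,-0.64],"hand":1.5}])

```text
t: 45.45
eef_pos: [0.3995, -0.0739, 0.1114]
ee_rot: [-3.14, -0.177, -0.147]
force: [1.7, -5.2, 1.1]
width: 0.0187
```

Run:
```python
from h import *
w,c,s=frame('side');print(get_state()['eef_pos'],get_state()['force'],s['width'])
crop(w,190,160,330,290,5,'pics/d25.png')
```

```text
[ 0.39939587 -0.07391831  0.1106483 ] [ 3.48813988 -5.65780386 -0.96012529] 0.01871489398641201
```

View pics/d25.png

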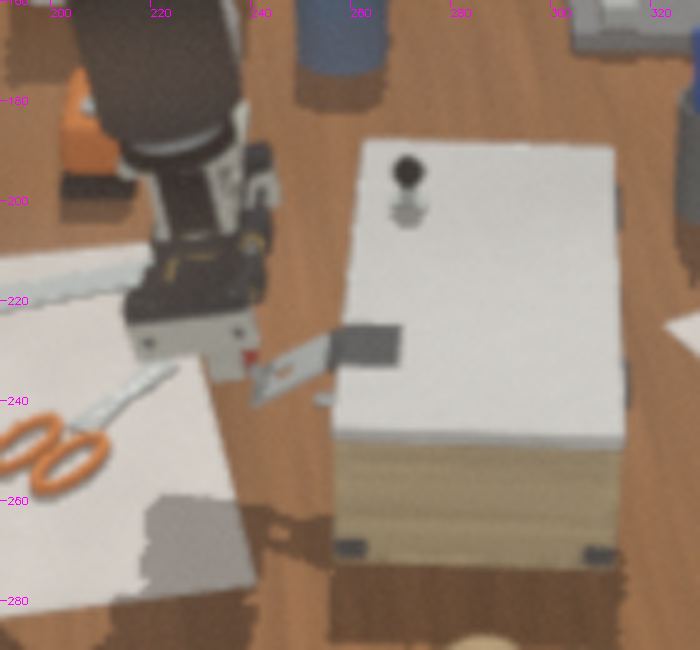

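>>> move_arm(rows=[{"delta_rot":[0,0,0],"delta_pos":[0.07,-0.08,-0.6],"hand":1.5},{"delta_rot":[0,0,0],"delta_pos":[0.14,-0.05,-0.62],"hand":1.5},{"delta_rot":[0,0,0],"delta_pos":[0.2,-0.03,-0.6],"hand":1.5},{"delta_rot":[0,0,0],"delta_pos":[0.26,-0.04,-0.58],"hand":1.5},{"delta_rot":[0,0,0],"delta_pos":[0.32,-0.05,-0.55],"hand":1.5},{"delta_rot":[0,0,0],"delta_pos":[0.38,-0.06,-0.51],"hand":1.5},{"delta_rot":[0,0,0],"delta_pos":[0.43,-0.06,-0.47],"hand":1.5},{"delta_rot":[0,0,0],"delta_pos":[0.48,-0.07,-0.42],"hand":1.5},{"delta_rot":[0,0,0],"delta_pos":[0.52,-0.08,-0.36],"hand":1.5},{"delta_rot":[0,0,0],"delta_pos":[0.55,-0.08,-0.31],"hand":1.5}])

```text
t: 46.5
eef_pos: [0.4329, -0.0799, 0.0607]
ee_rot: [-3.141, -0.175, -0.147]
force: [-9.7, 10.2, 12.1]
width: 0.0189
```

Run:
```python
from h import *
w,c,s=frame('side');print(get_state()['eef_pos'],get_state()['force'],s['width'])
crop(w,190,160,330,290,5,'pics/d26.png')
```

```text
[ 0.43334877 -0.07990464  0.06041674] [-5.03040007  8.99994272  4.08910157] 0.018876321207012083
```

View pics/d26.png

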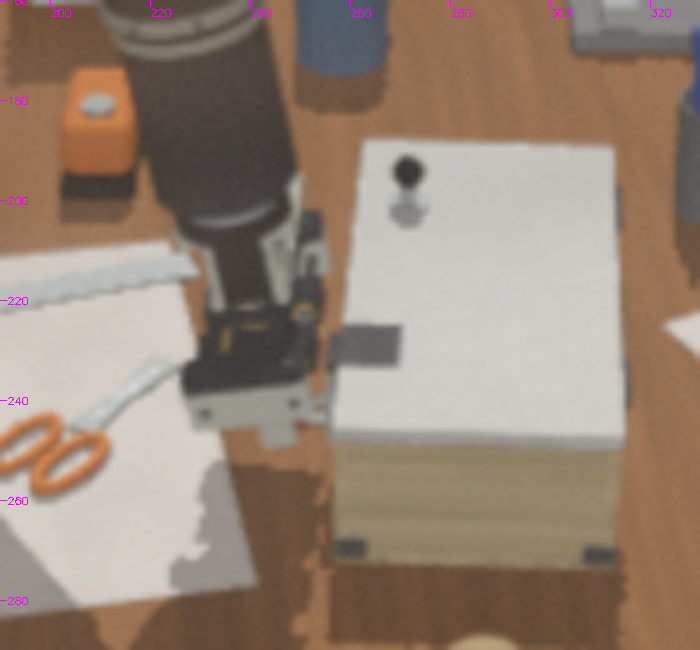

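>>> move_arm(rows=[{"delta_rot":[0,0,0],"delta_pos":[0.3,0.05,-0.05],"hand":1.5},{"delta_rot":[0,0,0],"delta_pos":[0.3,0,0],"hand":1.5},{"delta_rot":[0,0,0],"delta_pos":[0,0,0],"hand":1.5},{"delta_rot":[0,0,0],"delta_pos":[0,0,0],"hand":1.5},{"delta_rot":[0,0,0],"delta_pos":[0,0,0],"hand":1.5},{"delta_rot":[0,0,0],"delta_pos":[0,0,0],"hand":1.5},{"delta_rot":[0,0,0],"delta_pos":[0,0,0],"hand":1.5},{"delta_rot":[0,0,0],"delta_pos":[0,0,0],"hand":1.5},{"delta_rot":[0,0,0],"delta_pos":[0,0,0],"hand":1.5},{"delta_rot":[0,0,0],"delta_pos":[0,0,0],"hand":1.5}])

```text
t: 47.55
eef_pos: [0.4362, -0.0803, 0.0594]
ee_rot: [3.141, -0.171, -0.148]
force: [-9.7, 8.4, 3.3]
width: 0.0189
```

>>> move_arm(rows=[{"delta_rot":[0,0,0],"delta_pos":[0,0,0],"hand":5},{"delta_rot":[0,0,0],"delta_pos":[-0.3,0,0],"hand":5},{"delta_rot":[0,0,0],"delta_pos":[0,0,0],"hand":5},{"delta_rot":[0,0,0],"delta_pos":[0,0,0],"hand":5},{"delta_rot":[0,0,0],"delta_pos":[0,0,3],"hand":5},{"delta_rot":[0,0,0],"delta_pos":[0,0,4],"hand":5},{"delta_rot":[0,0,0],"delta_pos":[0,0,4],"hand":5},{"delta_rot":[0.5,3.3,0],"delta_pos":[-0.5,0,4],"hand":5},{"delta_rot":[0.5,3.3,0],"delta_pos":[-0.5,0,0],"hand":5},{"delta_rot":[0.5,3.3,0],"delta_pos":[0,0,0],"hand":5}])

```text
t: 48.55
eef_pos: [0.4264, -0.0789, 0.2128]
ee_rot: [-3.137, -0.003, -0.146]
force: [-1.0, -0.1, -0.9]
width: 0.0501
```

>>> move_arm(rows=[{"delta_rot":[0,0,0],"delta_pos":[0,0,0],"hand":5},{"delta_rot":[0,0,0],"delta_pos":[0,0,0],"hand":5},{"delta_rot":[0,0,0],"delta_pos":[0,0,0],"hand":5},{"delta_rot":[0,0,0],"delta_pos":[0,0,0],"hand":5},{"delta_rot":[0,0,0],"delta_pos":[0,0,0],"hand":5},{"delta_rot":[0,0,0],"delta_pos":[0,0,0],"hand":5},{"delta_rot":[0,0,0],"delta_pos":[0,0,0],"hand":5},{"delta_rot":[0,0,0],"delta_pos":[0,0,0],"hand":5},{"delta_rot":[0,0,0],"delta_pos":[0,0,0],"hand":5},{"delta_rot":[0,0,0],"delta_pos":[0,0,0],"hand":5}])

```text
t: 49.55
eef_pos: [0.426, -0.0793, 0.2107]
ee_rot: [-3.14, -0.001, -0.147]
force: [0.5, 0.5, 0.9]
width: 0.0503
```

Run:
```python
from h import *
w,c,s=frame('wrist');print(s['eef_pos'],s['ee_rot'])
cv2.imwrite('pics/w27.png',w);m=masks(w)['red'];cs,_=cv2.findContours(m,0,2)
for k in cs:
    if cv2.contourArea(k)>20:
        u,r=cv2.minEnclosingCircle(k);print(u,r,pt(c,u,.047))
d=grab_frame('side');crop(d,230,180,330,290,6,'pics/d27.png')
a=cv2.imread('pics/side0.png');m0=masks(a)['red'];m1=masks(d)['red']
h=lambda im:[(np.round(cv2.minEnclosingCircle(k)[0],1)) for k in cv2.findContours(cv2.inRange(cv2.cvtColor(im,cv2.COLOR_BGR2HSV),(170,120,100),(180,255,255))|cv2.inRange(cv2.cvtColor(im,cv2.COLOR_BGR2HSV),(0,120,100),(5,255,255)),0,2)[0] if cv2.contourArea(k)>8]
print(h(a),h(d)); sc=grab_frame('scene');cv2.imwrite('pics/s27.png',sc)
```

```text
[ 0.42596744 -0.07925224  0.21068828] [-3.13956595e+00 -1.45808441e-03 -1.46663510e-01]
(280.5, 184.64999389648438) 10.647747039794922 [ 0.43833644 -0.07797214  0.047     ]
[array([247.5, 243. ])] [array([247.5, 243. ])]
```

View pics/w27.png

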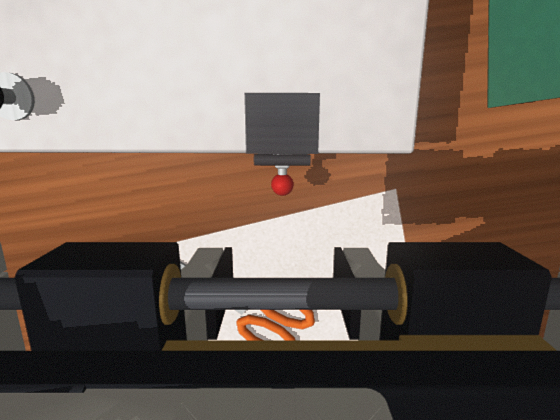

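View pics/d27.png

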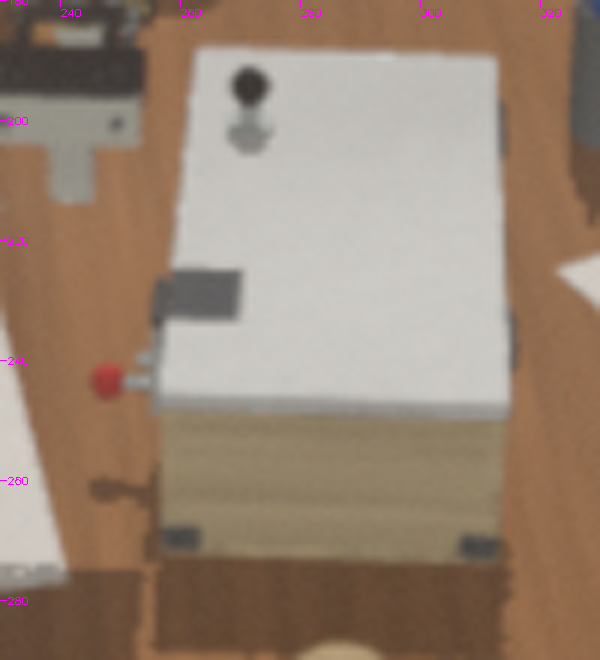

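View pics/s27.png

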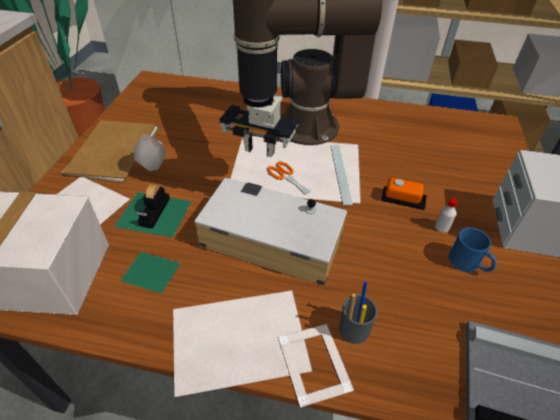

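Run:
```python
from station import *
print(job_done())
```

```text
the job is handed in; nothing more can be done
None
```

I packed up the table and handed the job in at about 50 s of the 210 s allowed; handing in gives no verdict.

**What I did:**
1. Moved the tape dispenser from the lid to the larger green mat.
2. Flipped the hasp up to about 2.1 rad and swung the lid open to about 1.77 rad, where it stayed. The stop is at 1.9.
3. Packed the small punch, the tin and the stapler side by side in the chest.
4. Shut the lid and swung the hasp back down over its staple.

**Last checks:**
- **Contents:** the pictures before closing showed all three tools lying on the chest floor.
- **Dispenser:** it stands upright on the mat.
- **Lid:** it looks flush. When I pressed it, the force rose to about 24 N with almost no further travel.
- **Hasp:** its red knob is at the same side-view pixel as at the start (247.5, 243). The wrist view puts it within about 2 mm of where it was.
- **Other objects:** the larger punch, glue, mug and lantern look unmoved.
- **Robot:** nothing is touched by the arm or gripper.

**Disagreements and gaps:**
- **Camera mismatch:** the side camera read y about 8 to 16 mm lower than the scene camera, so I went by the wrist and scene views.
- **Sander:** I saw none in any view and took it as absent.

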